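Sort the nut drivers into their coloured pockets

ROBOT

A 6-joint arm with a two-finger parallel gripper is mounted at the origin on the work surface. World frame = base frame: x ahead of the robot, y to its left, z up, the work surface at z = 0. Lengths are in m, angles in rad, forces in N, time in s.
With the tool pointing down it reaches from about 0.3 to 0.825 m from the base axis. Payload 5.4 kg.
Tool frame: the origin (TCP) lies on the centre line of the jaws, within the pads' length; the fingertips stand 17 mm ahead of it and the grasp point (between the pads) lies 2 mm behind it; z points along the fingers, y is the line along which they close (so a half turn about z gives the same grasp; the last joint's range is limited). The gripper opens to 92 mm and grips with 3 to 60 N. Pads are 20 mm wide; open, the fingers measure 128 mm over their backs; the gripper's body (75 mm by 189 mm) begins 69 mm behind the grasp point.
Start: joints at [1.083, 0.158, 1.597, -0, 1.386, -0.21], TCP at [0.158, 0.553, 0.232] pointing down, gripper open.
Joint ranges: [-2.91, 2.91], [-0.94, 2.29], [0.18, 2.7], [-1.29, 4.43], [0.17, 2.64], [-3, 3]. Speed limits (rad/s): [2.57, 2.57, 3.14, 3.14, 3.14, 3.14].

INTERFACE

Orientations are given as a 3x3 rotation matrix whose columns are the frame's x, y, z axes.
In Python, from station import sensors, optics, job gives the robot as it stands.
- The arm moves only by the tool step_arm, never from a script. Its argument "moves" is one flat list of numbers, 7 for each row, row after row: the shift along the tool's x, y, z in m, then the turn, a rotation vector about the tool's x, y, z in degrees, then the opening in per cent of the stroke, from 0 (shut) to 100 (fully open). A call has 1 to 10 rows; each row shifts and turns the commanded pose from where the row before left it, along the tool's axes as they then stand; what a row does not reach is not made up. A row lasts 1/10 s, in which the tool goes at most 50 mm and 8.59 degrees, less where a joint would pass 70% of its speed; a pose out of reach is approached as far as the arm can. A call with a gripper value outside its range is refused whole. The fingers move at their own pace and stop on an object; "squeeze" is the grip in N (left out, the last holds). Time passes only in rows, so rows that do not move let the fingers close. It gives the time, the measured TCP pose, the force, the opening and the grip force at its end, in the units of the state.
- sensors.sense(): the state, without advancing time (a new reading comes with each control period).
- optics.snapshot(name): name is "scene" or "top"; returns a dict with "img" (480x640x3 uint8, red, green, blue), "range_z" (480x640 float32, m along the optical axis (not along the pixel's ray), 0 where there is no reading), "intrinsics" (3x3 intrinsics, pixels), "distortion" ([k1, k2, p1, p2, k3] as OpenCV has them; the pictures are not rectified), "extrinsics" (4x4, takes a point from world to camera coordinates). Camera axes: x right, y down, z forward; pixel columns grow to the right and rows downward; lengths in m; the calibration is good to about 2 mm. A picture is of the moment at which its call begins.
- job.finish_job(): hands the job in; it is judged then, once.
The state is a dict: "clock": time; "q": joint angles; "joint_velocities": joint speeds; "joint_efforts": joint torques, N m; "eef_pos": TCP position; "ee_rot": TCP orientation; "force": force on the tool from outside, world axes, zero at the start; "ft_torque": the same for the moment, N m; "width": opening from 0.0 (shut) to 1.0 (fully open); "gripper_force": force on a finger pad.
Only numpy, scipy, OpenCV 4.12 (cv2) and the standard library are available. Lean on these libraries where they do the work, as an engineer would, in place of code of your own. Each camera call takes 0.05 s, during which the arm holds its last target. There are 200 camera calls.

TASK

Tidy the nut drivers: stand each one, socket end down and resting on the bottom, in the pocket of its own colour. The red driver has been put in the blue pocket by mistake, so it has to be moved to the red one before the blue driver can go home. Leave everything else on the bench where it is, and let go of everything when done.

Things in the scene. Friction and masses are not known exactly. Their poses are not given: they have to be found in the camera images.
- rack: Holder: grey board 100 x 330 x 12 mm fixed to the bench (it does not move), three upright pockets in a row on its centre line. Origin: centre of its underside on the bench; y runs along the row (pockets at y = -105, 0 and +105 mm, in varying order), x across it, z up. At its +x edge (away from the robot) a grey strip 12 mm thick reaches 52 mm above the bench.
- pocket_red: red pocket fixed on the holder: square upright tube open at the top, 40 x 40 mm outside, 28 x 28 mm inside, walls 6 mm, sides along its x and y. Origin: centre of its underside, 12 mm above the bench; z up. Inner floor 6 mm and rim 86 mm above the origin (18 and 98 mm above the bench).
- pocket_red_floor (a point): centre of the inner floor of the red pocket
- driver_red: nut driver, red handle with black band, 197 mm long, 130 to 210 g. Square handle 32 x 32 x 104 mm, collar (22 mm diameter, 8 long), round shank (12 diameter), socket (16 diameter, 22 long). Origin: middle of the handle on the axis; z along the axis toward the butt (butt at +52 mm, handle's lower end -52, socket end -145); x, y normal to the handle's faces.
- red_socket_end (a point): centre of the socket end of the red driver, on its axis. At the start the driver stands socket end down in the blue pocket, the wrong one, its handle 13 mm above the rim.
- pocket_blue: blue pocket fixed on the holder: square upright tube open at the top, 40 x 40 mm outside, 28 x 28 mm inside, walls 6 mm, sides along its x and y. Origin: centre of its underside, 12 mm above the bench; z up. Inner floor 6 mm and rim 86 mm above the origin (18 and 98 mm above the bench).
- pocket_blue_floor (a point): centre of the inner floor of the blue pocket
- driver_blue: nut driver, blue handle with black band, 197 mm long, 130 to 210 g. Square handle 32 x 32 x 104 mm, collar (22 mm diameter, 8 long), round shank (12 diameter), socket (16 diameter, 22 long). Origin: middle of the handle on the axis; z along the axis toward the butt (butt at +52 mm, handle's lower end -52, socket end -145); x, y normal to the handle's faces.
- blue_socket_end (a point): centre of the socket end of the blue driver, on its axis. At the start the driver lies on the bench on its handle, axis level 16 mm above the bench (the shank touches nothing), two handle faces upright, socket end pointing away from the robot and outward (0 to 40 degrees off straight ahead), left of the holder (seen from the robot).
- pocket_yellow: yellow pocket fixed on the holder: square upright tube open at the top, 40 x 40 mm outside, 28 x 28 mm inside, walls 6 mm, sides along its x and y. Origin: centre of its underside, 12 mm above the bench; z up. Inner floor 6 mm and rim 86 mm above the origin (18 and 98 mm above the bench).
- pocket_yellow_floor (a point): centre of the inner floor of the yellow pocket
- driver_yellow: nut driver, yellow handle with black band, 197 mm long, 130 to 210 g. Square handle 32 x 32 x 104 mm, collar (22 mm diameter, 8 long), round shank (12 diameter), socket (16 diameter, 22 long). Origin: middle of the handle on the axis; z along the axis toward the butt (butt at +52 mm, handle's lower end -52, socket end -145); x, y normal to the handle's faces.
- yellow_socket_end (a point): centre of the socket end of the yellow driver, on its axis. At the start the driver lies on the bench on its handle, axis level 16 mm above the bench (the shank touches nothing), two handle faces upright, socket end pointing away from the robot and outward (0 to 40 degrees off straight ahead), right of the holder (seen from the robot).
- glue: white glue bottle, 60 mm diameter, 150 mm high, loose bystander, origin at the centre of its underside; leave it where it is
- spray: green spray can, 64 mm diameter, 170 mm high, loose bystander, origin at the centre of its underside; leave it where it is
- jar: amber screw jar, 68 mm diameter, 85 mm high, loose bystander, origin at the centre of its underside; leave it where it is
- mug: blue cup, 72 mm diameter, 90 mm high, loose bystander, origin at the centre of its underside; leave it where it is
- tape: grey tape roll lying flat, 84 mm diameter, 45 mm high, loose bystander, origin at the centre of its underside; leave it where it is
- hammer: hammer lying along its x, handle to -x, about 300 mm long, loose bystander; leave it where it is
- offcut: pine offcut 160 x 80 x 40 mm, loose bystander, origin at the centre of its underside; leave it where it is

How it is judged:
At the end, for the whole second after the job is handed in: Each driver stands in the pocket of its own colour, socket end within 8 mm of the pocket's inner floor and within 14 mm of its centre, tilted less than 0.3 rad from upright with the handle up, and at rest (horizontal distance between red_socket_end and pocket_red_floor below 0.014 m and z of red_socket_end in the frame of pocket_red between 0 and 0.014 m and angle between each of driver_red, driver_blue, driver_yellow's own z axis and vertical below 0.3 rad and linear speed of each of driver_red, driver_blue, driver_yellow below 0.05 m/s and angular speed of each of driver_red, driver_blue, driver_yellow below 0.6 rad/s and horizontal distance between blue_socket_end and pocket_blue_floor below 0.014 m and z of blue_socket_end in the frame of pocket_blue between 0 and 0.014 m and horizontal distance between yellow_socket_end and pocket_yellow_floor below 0.014 m and z of yellow_socket_end in the frame of pocket_yellow between 0 and 0.014 m); the robot touches nothing.
It fails at once if a bystander (glue, spray can, jar, cup, tape, hammer or offcut) is moved more than 40 mm (distance of any of glue, spray, jar, mug, tape, hammer, offcut from where it was at the start of the episode above 0.04 m).
It fails at once if the glue, spray can, jar or cup is knocked over (angle between any of glue, spray, jar, mug's own z axis and vertical above 0.5 rad).
It also fails if it takes over 72 s, if anything falls off the work surface, if the arm or the gripper's body presses on something with over 40 N, if the wrist force passes 120 N, or if a joint passes its speed limit or range.

## Working session

There is one attempt and no reset: what is moved stays moved. The work goes in short steps, Python scripts to look and compute and a tool call to move; the robot and the scene stay as the last step left them, time stands still between calls to the robot, and variables do not carry over. Pictures are saved under pics/ and viewed, at most 10 in all, crops included, and the job is handed in when it is done.

Besides the shell and the picture viewer there is one more tool, called after "Call:" by a JSON object that holds its "fn" and its "kwargs", one argument or row to a line. step_arm: Moves the arm, as the interface text tells. Its arguments: {"type":"object","properties":{"moves":{"type":"array","items":{"type":"number"}},"squeeze":{"type":"number"}},"required":["moves"]}

```bash
mkdir -p pics; cat > h.py <<'E'
import numpy as np, cv2
from station import sensors, optics, job
def snap(n):
    s=optics.snapshot(n); K=np.array(s['intrinsics']);d=np.array(s['distortion']);T=np.array(s['extrinsics'])
    h,w=s['range_z'].shape
    uv=np.stack(np.meshgrid(np.arange(w),np.arange(h)),-1).reshape(-1,1,2).astype(float)
    n_=cv2.undistortPoints(uv,K,d).reshape(h,w,2); z=s['range_z']
    P=np.dstack([n_*z[...,None],z]).astype(float)
    W=(P-T[:3,3])@T[:3,:3]; W[z==0]=np.nan
    return s['img'],W
E
python3 - <<'E'
from h import *
for n in('top','scene'):
    i,W=snap(n); cv2.imwrite(f'pics/{n}0.png',i[...,::-1]); np.save(f'{n}W.npy',W); np.save(f'{n}I.npy',i)
s=sensors.sense(); print(s)
E
```

```text
{'clock': 0.1, 'q': array([ 1.08290072e+00,  1.58955929e-01,  1.59808000e+00,  3.46237281e-06,
        1.38619753e+00, -2.10101417e-01]), 'joint_velocities': array([-0.00076386,  0.00090846, -0.0024974 ,  0.00129635, -0.00196233,
       -0.00069927]), 'joint_efforts': array([-3.82657686e-05, -3.86508751e+01, -3.22957242e+01,  7.02108024e-02,
        3.40064289e-02, -5.20396202e-05]), 'eef_pos': array([0.15745374, 0.55247636, 0.23074744]), 'ee_rot': array([[-9.61662381e-01,  2.74235063e-01, -7.72160467e-04],
       [ 2.74235932e-01,  9.61661353e-01, -1.44775696e-03],
       [ 3.45531160e-04, -1.60400755e-03, -9.99998654e-01]]), 'force': array([-0.26239818, -0.57836233, -0.42636485]), 'ft_torque': array([ 0.02633129, -0.04889533, -0.00845527]), 'gripper_force': 0.0, 'width': 0.9997173486989753}
```

View pics/top0.png

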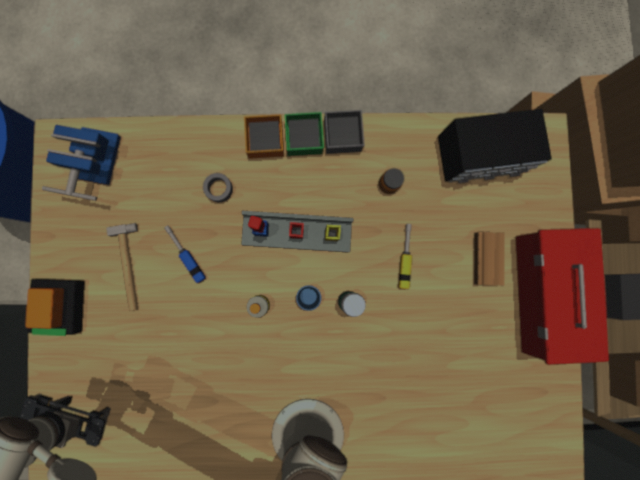

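View pics/scene0.png

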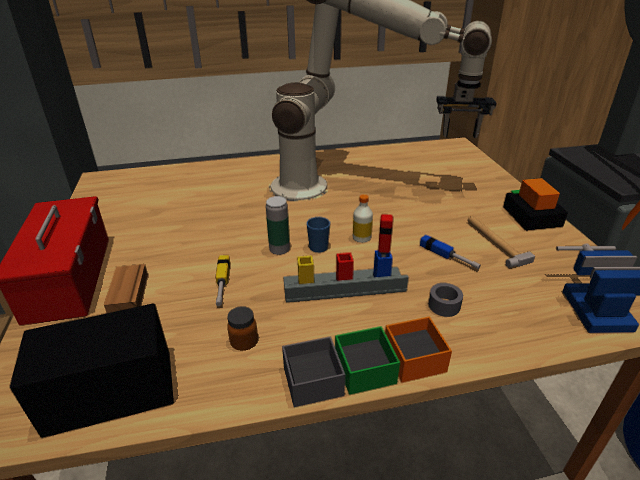

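Top view: the rack is near (297,231), with blue (258,228), red (296,230) and yellow (333,232) pockets from left to right. The red driver stands in the blue pocket, the blue driver lies at (186,256), and the yellow one at (406,258). The scene view confirms this layout. The glue, mug and spray stand between the robot and the rack.

```bash
cat > m.py <<'E'
from h import *
def masks(i):
    hsv=cv2.cvtColor(i,cv2.COLOR_RGB2HSV); H,S,V=[hsv[...,k].astype(int) for k in range(3)]
    b=(S>130)&(V>50)
    return dict(red=b&((H<6)|(H>174)),blue=b&(H>105)&(H<130),yellow=b&(H>24)&(H<35))
def rect(Q):
    (c,wh,a)=cv2.minAreaRect((Q[:,:2]*1000).astype(np.float32)); return np.round(c,1),np.round(wh,1),round(a,2)
if __name__=='__main__':
  for n in('top','scene'):
    W=np.load(n+'W.npy');i=np.load(n+'I.npy');M=masks(i)
    x,y,z=W[...,0],W[...,1],W[...,2]
    box=(x>.35)&(x<.85)&(abs(y)<.5)
    bench=box&(z<.006); print(n,'bench z',np.nanmedian(z[bench]))
    for c in M:
        m=M[c]&box
        for nm,lo,hi in(('lying',.008,.05),('rim',.09,.106),('butt',.2,.23),('stand',.115,.225)):
            k=m&(z>lo)&(z<hi)
            k2,lab=cv2.connectedComponents(k.astype(np.uint8))
            for l in range(1,k2):
                Q=W[lab==l]
                if len(Q)>=15: print(c,nm,len(Q),rect(Q),'med',Q.mean(0).round(4),'z',np.percentile(Q[:,2],[5,50,95]).round(3))
    tall=box&(z>.03)
    k2,lab,st,_=cv2.connectedComponentsWithStats(tall.astype(np.uint8))
    for l in range(1,k2):
        if st[l,4]>40: Q=W[lab==l]; print('obj',st[l,:2],len(Q),rect(Q),'ztop',Q[:,2].max().round(3))
    k=box&(z>.045)&(z<.058)&(x>.6)&(abs(y)<.25); 
    if k.any():
        print('strip',rect(W[k]))
    k=box&(z>.008)&(z<.016)&(x>.55)&(x<.75)&(abs(y)<.25)
    print('board',rect(W[k]))
E
python3 m.py
```

```text
top bench z 0.0013239985784106877
red rim 97 (array([604.7,  23.8]), array([38.6, 38.6]), 84.02) med [0.6037 0.0247 0.0993] z [0.094 0.1   0.103]
red butt 149 (array([613.9, 127.6]), array([30.9, 31.9]), 70.75) med [0.613  0.1268 0.215 ] z [0.21  0.215 0.219]
red stand 150 (array([613.5, 127.5]), array([31.1, 31.9]), 73.62) med [0.6129 0.1269 0.2149] z [0.21  0.215 0.219]
blue lying 192 (array([524.4, 347. ]), array([61. , 27.7]), 33.92) med [0.5241 0.3464 0.0329] z [0.028 0.033 0.037]
blue lying 83 (array([475.6, 315.3]), array([25.1, 27.1]), 33.88) med [0.476  0.3149 0.032 ] z [0.027 0.032 0.036]
blue rim 50 (array([612.6, 125.5]), array([35.7, 37.2]), 82.42) med [0.6054 0.1191 0.0985] z [0.095 0.099 0.102]
yellow lying 201 (array([ 501.7, -301.6]), array([29.4, 62.6]), 85.12) med [ 0.5013 -0.3016  0.0331] z [0.028 0.033 0.038]
yellow lying 84 (array([ 443.4, -296.2]), array([27.8, 23.9]), 88.47) med [ 0.4439 -0.2956  0.0329] z [0.029 0.033 0.037]
yellow rim 95 (array([596.1, -79.9]), array([37.2, 38.9]), 87.71) med [ 0.5958 -0.0795  0.0991] z [0.094 0.099 0.104]
obj [442 136] 1617
[... 2812 characters left out ...]
bj [421 234] 188 (array([509.8, 336. ]), array([101.6,  34.7]), 32.04) ztop 0.039
obj [216 255] 223 (array([ 484.9, -299.1]), array([ 30.3, 108.9]), 84.2) ztop 0.037
obj [429 282] 556 (array([744.6, 257.6]), array([83.4, 83.9]), 66.82) ztop 0.05
obj [118 303] 1316 (array([ 803.5, -462.4]), array([92.9, 75.3]), 0.04) ztop 0.165
obj [227 306] 890 (array([ 758.7, -260.4]), array([62. , 66.1]), 45.94) ztop 0.09
obj [385 316] 519 (array([845.1, 115.5]), array([ 14.9, 109.5]), 3.23) ztop 0.074
obj [335 326] 346 (array([847.2,  -4. ]), array([  7.9, 111.3]), 1.33) ztop 0.073
strip (array([ 7.26e+02, -4.00e-01]), array([248.5, 498.6]), 0.35)
board (array([614.8,  52.3]), array([392.6, 163.4]), 73.3)
```

```bash
cat > plan.py <<'E'
from h import *
from scipy.spatial.transform import Rotation as Ro, Slerp
def frame(z,y):
    z=np.array(z,float);z/=np.linalg.norm(z);y=np.array(y,float);y-=z*(y@z);y/=np.linalg.norm(y)
    return np.c_[np.cross(y,z),y,z]
def down(a): return frame([0,0,-1],[np.cos(np.radians(a)),np.sin(np.radians(a)),0])
def plan(legs,start=None):
    """legs: (pos,R or None,rows,opening). Prints rows, rounding error fed forward."""
    s=sensors.sense(); p,R=start or (s['eef_pos'],s['ee_rot'])
    p0,R0=p,R
    for P,Rt,n,o in legs:
        P=np.array(P,float); Rt=R0 if Rt is None else Rt
        sl=Slerp([0,1],Ro.from_matrix([R0,Rt])); out=[]
        for k in range(1,n+1):
            t=k/n; d=np.round(R.T@(p0+(P-p0)*t-p),3)
            w=np.round(Ro.from_matrix(R.T@sl(t).as_matrix()).as_rotvec(degrees=True),1)
            p=p+R@d; R=R@Ro.from_rotvec(w,degrees=True).as_matrix(); out.append([*(d+0),*(w+0),o])
        print('; '.join(','.join('%g'%v for v in r) for r in out)); p0,R0=P,Rt
    return p,R
E
python3 - <<'E'
from plan import *
p=[.6155,.1275,.25]
plan([([.35,.34,.26],down(72),9,100),(p,down(70),10,100),([.6155,.1275,.187],down(70),4,100)])
E
```

```text
-0.027,-0.017,-0.003,0,0,0.2,100; -0.027,-0.017,-0.003,0,0,0.3,100; -0.027,-0.016,-0.004,0,0,0.2,100; -0.028,-0.017,-0.003,0,0,0.2,100; -0.027,-0.016,-0.003,-0.1,0,0.3,100; -0.027,-0.016,-0.003,0,0,0.2,100; -0.028,-0.017,-0.004,0,0,0.2,100; -0.027,-0.016,-0.003,0,0,0.3,100; -0.028,-0.016,-0.003,0,0,0.2,100
-0.032,-0.012,0.001,0,0,0.2,100; -0.032,-0.011,0.001,0,0,0.2,100; -0.031,-0.012,0.001,0,0,0.2,100; -0.032,-0.012,0.001,0,0,0.2,100; -0.032,-0.011,0.001,0,0,0.2,100; -0.032,-0.012,0.001,0,0,0.2,100; -0.032,-0.011,0.001,0,0,0.2,100; -0.033,-0.011,0.001,0,0,0.2,100; -0.032,-0.012,0.001,0,0,0.2,100; -0.032,-0.011,0.001,0,0,0.2,100
0,0,0.015,0,0,0,100; 0,0,0.016,0,0,0,100; 0,0,0.016,0,0,0,100; 0,0,0.016,0,0,0,100
```

Call:
{"fn": "step_arm", "kwargs": {
  "moves": [-0.027, -0.017, -0.003, 0, 0, 0.2, 100, -0.027, -0.017, -0.003, 0, 0, 0.3, 100, -0.027, -0.016, -0.004, 0, 0, 0.2, 100, -0.028, -0.017, -0.003, 0, 0, 0.2, 100, -0.027, -0.016, -0.003, -0.1, 0, 0.3, 100, -0.027, -0.016, -0.003, 0, 0, 0.2, 100, -0.028, -0.017, -0.004, 0, 0, 0.2, 100, -0.027, -0.016, -0.003, 0, 0, 0.3, 100, -0.028, -0.016, -0.003, 0, 0, 0.2, 100],
  "squeeze": 30
}}

```text
clock: 1.0
eef_pos: [0.3507, 0.3388, 0.2602]
ee_rot: [[-0.951, 0.309, -0.0], [0.309, 0.951, 0.001], [0.0, 0.001, -1.0]]
force: [0.8, -0.8, -0.5]
width: 0.998
gripper_force: 0.0
```

Call:
{"fn": "step_arm", "kwargs": {
  "moves": [-0.032, -0.012, 0.001, 0, 0, 0.2, 100, -0.032, -0.011, 0.001, 0, 0, 0.2, 100, -0.031, -0.012, 0.001, 0, 0, 0.2, 100, -0.032, -0.012, 0.001, 0, 0, 0.2, 100, -0.032, -0.011, 0.001, 0, 0, 0.2, 100, -0.032, -0.012, 0.001, 0, 0, 0.2, 100, -0.032, -0.011, 0.001, 0, 0, 0.2, 100, -0.033, -0.011, 0.001, 0, 0, 0.2, 100, -0.032, -0.012, 0.001, 0, 0, 0.2, 100, -0.032, -0.011, 0.001, 0, 0, 0.2, 100]
}}

```text
clock: 2.0
eef_pos: [0.6164, 0.1263, 0.2496]
ee_rot: [[-0.939, 0.343, -0.001], [0.343, 0.939, 0.002], [0.001, 0.001, -1.0]]
force: [0.6, 1.5, 0.1]
width: 1.002
gripper_force: 0.0
```

Call:
{"fn": "step_arm", "kwargs": {
  "moves": [0, 0, 0, 0, 0, 0, 100, 0, 0, 0, 0, 0, 0, 100, 0, 0, 0, 0, 0, 0, 100]
}}

```text
clock: 2.3
eef_pos: [0.6149, 0.1282, 0.25]
ee_rot: [[-0.94, 0.342, -0.0], [0.342, 0.94, 0.002], [0.001, 0.002, -1.0]]
force: [1.5, 0.3, 0.0]
width: 1.002
gripper_force: 0.0
```

Call:
{"fn": "step_arm", "kwargs": {
  "moves": [0, 0, 0.015, 0, 0, 0, 100, 0, 0, 0.016, 0, 0, 0, 100, 0, 0, 0.016, 0, 0, 0, 100, 0, 0, 0.016, 0, 0, 0, 100, 0, 0, 0, 0, 0, 0, 45, 0, 0, 0, 0, 0, 0, 45, 0, 0, 0, 0, 0, 0, 20, 0, 0, 0, 0, 0, 0, 20, 0, 0, 0, 0, 0, 0, 20, 0, 0, 0, 0, 0, 0, 20],
  "squeeze": 30
}}

```text
clock: 3.3
eef_pos: [0.616, 0.1275, 0.1878]
ee_rot: [[-0.94, 0.342, 0.001], [0.342, 0.94, 0.002], [-0.001, 0.002, -1.0]]
force: [-1.3, 0.2, 0.4]
width: 0.5
gripper_force: 0.0
```

Call:
{"fn": "step_arm", "kwargs": {
  "moves": [0, 0, 0, 0, 0, 0, 20, 0, 0, 0, 0, 0, 0, 20, 0, 0, 0, 0, 0, 0, 20]
}}

```text
clock: 3.6
eef_pos: [0.6158, 0.1275, 0.1874]
ee_rot: [[-0.94, 0.342, 0.001], [0.342, 0.94, 0.002], [-0.0, 0.002, -1.0]]
force: [0.1, -0.4, 0.5]
width: 0.351
gripper_force: 29.9
```

```bash
python3 - <<'E'
from plan import *
plan([([.6158,.1275,.292],None,7,20),([.6065,.0235,.292],None,6,20),([.6065,.0235,.189],None,8,20)])
E
```

```text
0,0,-0.015,0,0,0,20; 0,0,-0.015,0,0,0,20; 0,0,-0.015,0,0,0,20; 0,0,-0.015,0,0,0,20; 0,0,-0.015,0,0,0,20; 0,0,-0.015,0,0,0,20; 0,0,-0.015,0,0,0,20
-0.005,-0.017,0,0,0,0,20; -0.004,-0.016,0,0,0,0,20; -0.004,-0.017,0,0,0,0,20; -0.005,-0.017,0,0,0,0,20; -0.004,-0.017,0,0,0,0,20; -0.005,-0.017,0,0,0,0,20
0,0,0.013,0,0,0,20; 0,0,0.013,0,0,0,20; 0,0,0.013,0,0,0,20; 0,0,0.013,0,0,0,20; 0,0,0.013,0,0,0,20; 0,0,0.012,0,0,0,20; 0,0,0.013,0,0,0,20; 0,0,0.013,0,0,0,20
```

Call:
{"fn": "step_arm", "kwargs": {
  "moves": [0, 0, -0.015, 0, 0, 0, 20, 0, 0, -0.015, 0, 0, 0, 20, 0, 0, -0.015, 0, 0, 0, 20, 0, 0, -0.015, 0, 0, 0, 20, 0, 0, -0.015, 0, 0, 0, 20, 0, 0, -0.015, 0, 0, 0, 20, 0, 0, -0.015, 0, 0, 0, 20]
}}

```text
clock: 4.3
eef_pos: [0.6157, 0.1274, 0.2937]
ee_rot: [[-0.94, 0.342, 0.001], [0.342, 0.94, 0.002], [-0.0, 0.002, -1.0]]
force: [0.1, 0.1, -1.2]
width: 0.347
gripper_force: 29.9
```

Call:
{"fn": "step_arm", "kwargs": {
  "moves": [-0.005, -0.017, 0, 0, 0, 0, 20, -0.004, -0.016, 0, 0, 0, 0, 20, -0.004, -0.017, 0, 0, 0, 0, 20, -0.005, -0.017, 0, 0, 0, 0, 20, -0.004, -0.017, 0, 0, 0, 0, 20, -0.005, -0.017, 0, 0, 0, 0, 20, 0, 0, 0, 0, 0, 0, 20, 0, 0, 0, 0, 0, 0, 20]
}}

```text
clock: 5.1
eef_pos: [0.6064, 0.0227, 0.2921]
ee_rot: [[-0.939, 0.343, 0.001], [0.343, 0.939, 0.002], [0.0, 0.002, -1.0]]
force: [-0.6, 0.5, -1.7]
width: 0.348
gripper_force: 29.9
```

```bash
cat > crop.py <<'E'
import sys
from h import *
i,W=snap(sys.argv[1]); u,v,w,h=map(int,sys.argv[3:7])
cv2.imwrite(f'pics/{sys.argv[2]}.png',cv2.resize(i[v:v+h,u:u+w,::-1],None,fx=4,fy=4,interpolation=cv2.INTER_CUBIC))
E
python3 crop.py scene s1 260 160 180 140
```

```text
(no output)
```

View pics/s1.png

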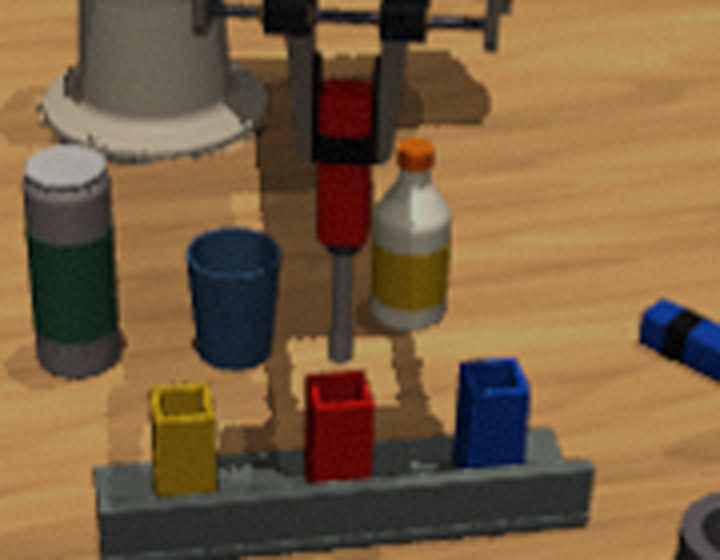

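The driver hangs upright, with its socket end at crop (341,358), over the red pocket's mouth at (340,378). Next I lower it.

Call:
{"fn": "step_arm", "kwargs": {
  "moves": [0, 0, 0.013, 0, 0, 0, 20, 0, 0, 0.013, 0, 0, 0, 20, 0, 0, 0.013, 0, 0, 0, 20, 0, 0, 0.013, 0, 0, 0, 20]
}}

```text
clock: 5.55
eef_pos: [0.6059, 0.0237, 0.238]
ee_rot: [[-0.94, 0.342, -0.001], [0.342, 0.94, 0.002], [0.002, 0.001, -1.0]]
force: [1.2, -1.3, -2.0]
width: 0.346
gripper_force: 29.9
```

Call:
{"fn": "step_arm", "kwargs": {
  "moves": [0, 0, 0.013, 0, 0, 0, 20, 0, 0, 0.012, 0, 0, 0, 20, 0, 0, 0.013, 0, 0, 0, 20, 0, 0, 0.01, 0, 0, 0, 20, 0, 0, 0.002, 0, 0, 0, 20, 0, 0, 0.0, 0, 0, 0, 20]
}}

```text
clock: 6.15
eef_pos: [0.6064, 0.0234, 0.1898]
ee_rot: [[-0.94, 0.342, 0.0], [0.342, 0.94, 0.002], [0.001, 0.002, -1.0]]
force: [-0.8, 0.1, -1.0]
width: 0.348
gripper_force: 29.9
```

Call:
{"fn": "step_arm", "kwargs": {
  "moves": [0, 0, 0.002, 0, 0, 0, 20, 0, 0, 0, 0, 0, 0, 20, 0, 0, 0, 0, 0, 0, 100, 0, 0, 0, 0, 0, 0, 100, 0, 0, 0, 0, 0, 0, 100, 0, 0, 0, 0, 0, 0, 100, 0, 0, 0, 0, 0, 0, 100]
}}

```text
clock: 6.85
eef_pos: [0.6066, 0.0234, 0.1883]
ee_rot: [[-0.94, 0.342, 0.001], [0.342, 0.94, 0.002], [-0.0, 0.002, -1.0]]
force: [0.8, 1.2, 0.8]
width: 0.758
gripper_force: 0.0
```

```bash
cat > pk.py <<'E'
from plan import *
def pick(o,ang,z,side,off=-.01,th=45):
    """grasp TCP pose; side=+1 tool y to the left"""
    a=np.radians(ang); s=np.array([np.cos(a),np.sin(a),0]); l=np.array([-s[1],s[0],0]); t=np.radians(th)
    R=frame(s*np.sin(t)-np.array([0,0,np.cos(t)]),side*l)
    g=np.array([o[0],o[1],z])+off*s
    return g+.002*R[:,2],R
E
python3 - <<'E'
from pk import *
s=sensors.sense();print(s['width'],s['eef_pos'])
g,R=pick([.509,.3375],32.5,.026,1)
pre=g-.1*R[:,2]; print(g,pre)
up=np.array([.6065,.0235,.29])
plan([(up,None,4,100),([pre[0],pre[1],.29],R,12,100),(pre,R,6,100),(g,R,6,100)])
E
```

```text
0.7582802226229883 [0.60659477 0.02335275 0.18827044]
[0.50175882 0.33288686 0.02458579] [0.44212204 0.29489404 0.09529646]
0,0,-0.025,0,0,0,100; 0,0,-0.026,0,0,0,100; 0,0,-0.025,0,0,0,100; 0,0,-0.026,0,0,0,100
0.021,0.017,0,-1.7,-3.5,-4.1,100; 0.019,0.018,0,-1.7,-3.4,-4.2,100; 0.018,0.019,-0.002,-1.7,-3.5,-4.1,100; 0.016,0.021,-0.001,-1.7,-3.5,-4.2,100; 0.015,0.022,-0.002,-1.7,-3.5,-4.1,100; 0.013,0.023,-0.003,-1.8,-3.4,-4.2,100; 0.011,0.024,-0.002,-1.7,-3.5,-4.1,100; 0.01,0.024,-0.002,-1.7,-3.5,-4.2,100; 0.007,0.026,-0.002,-1.7,-3.5,-4.1,100; 0.005,0.025,-0.001,-1.7,-3.4,-4.2,100; 0.004,0.027,-0.001,-1.7,-3.5,-4.1,100; 0.001,0.026,0,-1.7,-3.5,-4.2,100
0.023,0,0.022,0,0,0,100; 0.023,0,0.023,0,0,0,100; 0.023,0,0.023,0,0,0,100; 0.023,0,0.023,0,0,0,100; 0.023,0,0.023,0,0,0,100; 0.023,0,0.023,0,0,0,100
0,0,0.017,0,0,0,100; 0,0,0.017,0,0,0,100; 0,0,0.016,0,0,0,100; 0,0,0.017,0,0,0,100; 0,0,0.017,0,0,0,100; 0,0,0.016,0,0,0,100
```

Call:
{"fn": "step_arm", "kwargs": {
  "moves": [0, 0, -0.025, 0, 0, 0, 100, 0, 0, -0.026, 0, 0, 0, 100, 0, 0, -0.025, 0, 0, 0, 100, 0, 0, -0.026, 0, 0, 0, 100]
}}

```text
clock: 7.25
eef_pos: [0.6063, 0.0232, 0.291]
ee_rot: [[-0.94, 0.342, 0.0], [0.342, 0.94, 0.002], [0.0, 0.002, -1.0]]
force: [0.1, -0.1, 0.1]
width: 0.998
gripper_force: 0.0
```

Call:
{"fn": "step_arm", "kwargs": {
  "moves": [0.021, 0.017, 0, -1.7, -3.5, -4.1, 100, 0.019, 0.018, 0, -1.7, -3.4, -4.2, 100, 0.018, 0.019, -0.002, -1.7, -3.5, -4.1, 100, 0.016, 0.021, -0.001, -1.7, -3.5, -4.2, 100, 0.015, 0.022, -0.002, -1.7, -3.5, -4.1, 100, 0.013, 0.023, -0.003, -1.8, -3.4, -4.2, 100, 0.011, 0.024, -0.002, -1.7, -3.5, -4.1, 100, 0.01, 0.024, -0.002, -1.7, -3.5, -4.2, 100, 0.007, 0.026, -0.002, -1.7, -3.5, -4.1, 100, 0.005, 0.025, -0.001, -1.7, -3.4, -4.2, 100]
}}

```text
clock: 8.25
eef_pos: [0.4692, 0.2503, 0.2903]
ee_rot: [[-0.731, -0.41, 0.545], [-0.296, 0.911, 0.288], [-0.614, 0.05, -0.787]]
force: [0.5, -0.1, -0.2]
width: 0.999
gripper_force: 0.0
```

Call:
{"fn": "step_arm", "kwargs": {
  "moves": [0.004, 0.027, -0.001, -1.7, -3.5, -4.1, 100, 0.001, 0.026, 0, -1.7, -3.5, -4.2, 100, 0, 0, 0, 0, 0, 0, 100, 0, 0, 0, 0, 0, 0, 100]
}}

```text
clock: 8.65
eef_pos: [0.4425, 0.295, 0.29]
ee_rot: [[-0.596, -0.537, 0.596], [-0.38, 0.843, 0.38], [-0.707, -0.0, -0.707]]
force: [-0.3, 0.2, -0.0]
width: 0.996
gripper_force: 0.0
```

```bash
python3 - <<'E'
from pk import *
from m import masks,rect
for n in('top','scene'):
    i,W=snap(n);z=W[...,2];x,y=W[...,0],W[...,1]
    for c in('red','blue','yellow'):
        for nm,lo,hi in(('rim',.09,.106),('butt',.195,.225)):
            k=masks(i)[c]&(z>lo)&(z<hi)&(x>.5)&(x<.7)&(y>-.15)&(y<.2)
            if k.sum()>15: print(n,c,nm,k.sum(),rect(W[k]))
    h=(z>.024)&(z<.045)&(x>.42)&(x<.6)&(y>.26)&(y<.42)
    print(n,'blue handle',h.sum(),rect(W[h]) if h.sum()>20 else '')
print(sensors.sense()['q'].round(2),sensors.sense()['eef_pos'])
g,R=pick([.509,.3375],32.5,.026,1)
pre=g-.1*R[:,2]
plan([(pre,R,6,100),(g,R,6,100)])
E
python3 crop.py scene s2 280 120 200 150
```

```text
top red rim 40 (array([596.8,  24.8]), array([36.6, 22.7]), 89.13)
top red butt 148 (array([605.1,  23.2]), array([30.6, 32.6]), 71.17)
top blue rim 98 (array([613.6, 127. ]), array([38.6, 38.7]), 83.43)
top yellow rim 94 (array([596.2, -80. ]), array([37.3, 39.8]), 88.11)
top blue handle 335 (array([532.2, 352.1]), array([159.4,  33.7]), 30.31)
scene red rim 93 (array([610.1,  23.3]), array([39.1, 35.3]), 77.78)
scene red butt 145 (array([609.4,  23.6]), array([27.8, 30.5]), 75.76)
scene blue rim 118 (array([617.1, 128.1]), array([38.6, 41.6]), 89.74)
scene yellow rim 41 (array([600.1, -79.9]), array([38.3, 37.9]), 82.98)
scene blue handle 273 (array([534.4, 351.5]), array([158.3,  35.3]), 31.24)
[ 0.21 -0.6   2.29  0.38  0.73 -2.11] [0.44340977 0.2945797  0.29062203]
0.023,0,0.023,0,0,0,100; 0.023,0,0.023,0,0,0,100; 0.023,0.001,0.023,0,0,0,100; 0.024,0,0.023,0,0,0,100; 0.023,0,0.023,-0.1,0,0,100; 0.023,0,0.022,0,0,0,100
0,0,0.017,0,0,0,100; 0,0,0.017,0,0,0,100; 0,0,0.016,0,0,0,100; 0,0,0.017,0,0,0,100; 0,0,0.017,0,0,0,100; 0,0,0.016,0,0,0,100
```

View pics/s2.png

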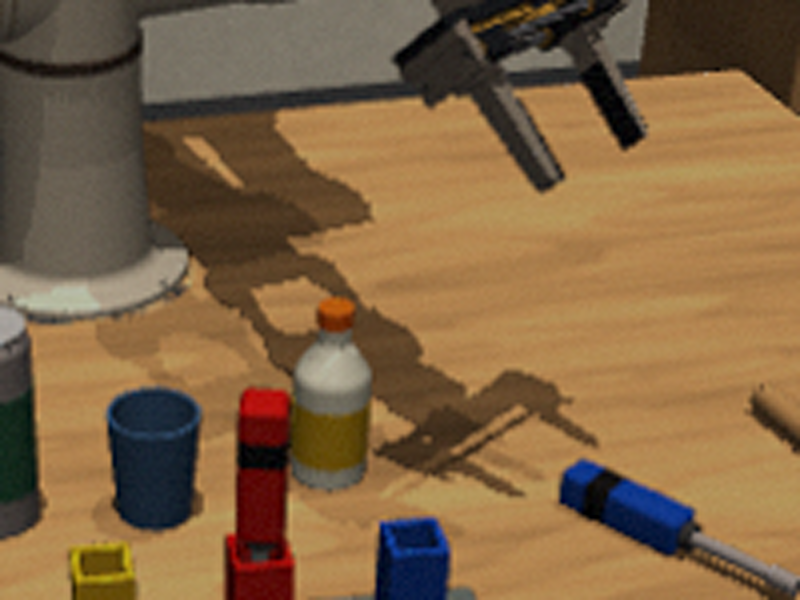

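The red driver stands in the red pocket, crop (265,480). The open fingers are lined up above and behind the blue handle at crop (625,505). The glue, crop (330,400), is well clear.

Call:
{"fn": "step_arm", "kwargs": {
  "moves": [0.023, 0, 0.023, 0, 0, 0, 100, 0.023, 0, 0.023, 0, 0, 0, 100, 0.023, 0.001, 0.023, 0, 0, 0, 100, 0.024, 0, 0.023, 0, 0, 0, 100, 0.023, 0, 0.023, 0, 0, 0, 100, 0.023, 0, 0.022, 0, 0, 0, 100, 0, 0, 0, 0, 0, 0, 100]
}}

```text
clock: 9.5
eef_pos: [0.4394, 0.2952, 0.0979]
ee_rot: [[-0.601, -0.538, 0.591], [-0.379, 0.843, 0.382], [-0.703, 0.005, -0.711]]
force: [-0.4, -0.4, 0.2]
width: 1.0
gripper_force: 0.0
```

Call:
{"fn": "step_arm", "kwargs": {
  "moves": [0, 0, 0.017, 0, 0, 0, 100, 0, 0, 0.017, 0, 0, 0, 100, 0, 0, 0.016, 0, 0, 0, 100, 0, 0, 0.017, 0, 0, 0, 100, 0, 0, 0.017, 0, 0, 0, 100, 0, 0, 0.014, 0, 0, 0, 100, 0, 0, 0, 0, 0, 0, 100, 0, 0, 0, 0, 0, 0, 100]
}}

```text
clock: 10.3
eef_pos: [0.4982, 0.3398, 0.0589]
ee_rot: [[-0.62, -0.531, 0.577], [-0.39, 0.847, 0.36], [-0.68, -0.002, -0.733]]
force: [-0.2, -0.1, 0.1]
width: 1.002
gripper_force: 0.0
```

```bash
python3 - <<'E'
from pk import *
s=sensors.sense();print(s['q'].round(3),s['eef_pos'],s['ee_rot'].round(3))
E
```

```text
[ 0.312  0.108  2.242  1.24   0.176 -2.991] [0.49824287 0.33976293 0.0589229 ] [[-0.62  -0.531  0.577]
 [-0.39   0.847  0.36 ]
 [-0.68  -0.002 -0.733]]
```

```bash
cat > kin.py <<'E'
import numpy as np
from scipy.optimize import least_squares
from scipy.spatial.transform import Rotation as Ro
S=[([1.08290072,.158955929,1.59808,3.46e-6,1.38619753,-.210101417],[.15745374,.55247636,.23074744],[[-.961662,.274235,-.000772],[.274236,.961661,-.001448],[.000346,-.001604,-.999999]]),
([.21,-.6,2.29,.38,.73,-2.11],[.44340977,.2945797,.29062203],[[-.596,-.537,.596],[-.38,.843,.38],[-.707,0,-.707]]),
([.312,.108,2.242,1.24,.176,-2.991],[.49824287,.33976293,.0589229],[[-.62,-.531,.577],[-.39,.847,.36],[-.68,-.002,-.733]])]
E=Ro.from_euler
def fk(q,P):
    d1,a2,a3,e,off,L,w=P
    R1=E('z',q[0]);R2=R1*E('y',q[1]);R3=R2*E('y',q[2]);R4=R3*E('z',q[3]);R5=R4*E('y',q[4]);R6=R5*E('z',q[5]+np.pi/2)
    p=np.array([0,0,d1])+R1.apply([0,off,0])+R2.apply([0,0,a2])+R3.apply([e,0,a3])+R5.apply([w,0,L])
    return p,R6.as_matrix()
def res(P): return np.concatenate([fk(q,P)[0]-p for q,p,R in S]+[.001*(P-[.3,.4,.4,0,.1,.2,0])])
P=least_squares(res,[.3,.4,.4,0,.1,.2,0]).x
if __name__=='__main__':
    print(P.round(4))
    for q,p,R in S:
        pp,RR=fk(q,P); print((pp-p).round(4)); print(RR.round(3),np.round(R,3))
E
python3 kin.py
```

```text
[0.2984 0.3871 0.5201 0.0496 0.1197 0.3054 0.0007]
[ 0.0003 -0.     -0.0006]
[[-0.962  0.274 -0.001]
 [ 0.274  0.962 -0.001]
 [ 0.    -0.002 -1.   ]] [[-0.962  0.274 -0.001]
 [ 0.274  0.962 -0.001]
 [ 0.    -0.002 -1.   ]]
[-0.0002 -0.0003  0.0008]
[[-0.597 -0.533  0.6  ]
 [-0.372  0.846  0.381]
 [-0.711  0.004 -0.704]] [[-0.596 -0.537  0.596]
 [-0.38   0.843  0.38 ]
 [-0.707  0.    -0.707]]
[-0.0002  0.0005 -0.0002]
[[-0.62  -0.531  0.578]
 [-0.39   0.847  0.36 ]
 [-0.681 -0.002 -0.732]] [[-0.62  -0.531  0.577]
 [-0.39   0.847  0.36 ]
 [-0.68  -0.002 -0.733]]
```

```bash
cat > ik.py <<'E'
from kin import *
from plan import frame
lo=np.array([-2.91,-.94,.18,-1.29,.17,-3])+.03; hi=np.array([2.91,2.29,2.7,4.43,2.64,3])-.03
def ik(p,R,q0):
    f=lambda q:(lambda a,B:np.concatenate([(a-p)*3,(B-R).ravel()*.5]))(*fk(q,P))
    s=least_squares(f,np.clip(q0,lo+1e-3,hi-1e-3),bounds=(lo,hi),xtol=1e-10,ftol=1e-10)
    return s.x,np.abs(s.fun).max()
def seeds(az):
    for q4 in(-.8,0,.8,1.57,2.3,3.1,3.9):
        for q6 in(-2,-.7,.7,2): yield np.array([az,.2,1.9,q4,.5,q6])
def sols(p,R):
    out=[]
    for s in seeds(np.arctan2(p[1],p[0])-.2):
        q,e=ik(p,R,s)
        if e<2e-3 and not any(np.abs(q-o).max()<.1 for o in out): out.append(q)
    return out
def pick(o,ang,t,side,z=.026,off=-.01):
    a=np.radians(ang);t=np.radians(t);s=np.array([np.cos(a),np.sin(a),0]);l=np.array([-s[1],s[0],0]);u=np.array([0,0,1])
    R=frame(np.sin(t)*s-np.cos(t)*u,side*l); return np.array([o[0],o[1],z])+off*s+.002*R[:,2],R
def place(pc,psi,t,side,z=.026,off=-.01,lift=0,floor=.018):
    a=np.radians(psi);t_=np.radians(t);h=np.array([np.cos(a),np.sin(a),0]);l=np.array([-h[1],h[0],0]);u=np.array([0,0,1])
    R=frame(np.cos(t_)*h-np.sin(t_)*u,-side*l)
    # TCP in driver coords from the pick, carried over
    gp,GR=pick([0,0],0,t,side,z,off); d=GR.T@(np.array([0,0,.016])-gp)
    return np.array([pc[0],pc[1],floor+.145+lift])-R@d,R
E
cat > srch.py <<'E'
from ik import *
B=([.509,.3375],32.5,[.6155,.128]); Y=([.485,-.3],-6,[.5975,-.0805])
for nm,(o,a,pc) in dict(blue=B,yellow=Y).items():
  for side in(1,-1):
    for t in(25,35,40,45,50,60):
        A=sols(*pick(o,a,t,side))
        for q in A: print(nm,side,t,'PICK',q.round(2))
        if not A: continue
        for psi in(-20,-5,10,25):
            for q in sols(*place(pc,psi,t,side)):
                q2,e=ik(*place(pc,psi,t,side,lift=.1),q)
                print('    place',psi,q.round(2),'hover',q2.round(2),'%.3f'%e)
E
time timeout 500 python3 srch.py
```

```text
blue 1 25 PICK [ 0.33  0.24  2.03  0.22  0.45 -1.98]
    place -20 [ 0.28  0.11  2.19  4.4   0.6  -2.47] hover [ 0.25 -0.1   2.24  4.4   0.53 -2.57] 0.046
    place -5 [ 0.1  -0.02  2.33  3.68  0.33 -2.  ] hover [ 0.11 -0.25  2.3   4.4   0.2  -2.74] 0.013
    place 10 [-0.13 -0.08  2.38  2.34  0.38 -0.94] hover [-0.13 -0.34  2.34  1.48  0.27 -0.04] 0.000
    place 25 [-0.32 -0.04  2.35  1.77  0.69 -0.63] hover [-0.32 -0.29  2.31  1.41  0.68 -0.18] 0.000
blue 1 35 PICK [ 0.31  0.2   2.16  0.67  0.24 -2.44]
    place 10 [-0.1  -0.13  2.3   1.45  0.23 -0.04] hover [-0.1  -0.33  2.23  0.67  0.37  0.77] 0.000
    place 25 [-0.27 -0.1   2.27  1.35  0.58 -0.2 ] hover [-0.27 -0.29  2.2   1.02  0.68  0.22] 0.000
blue 1 45 PICK [0.28 0.21 2.26 1.98 0.22 2.52]
    place -20 [ 0.2   0.02  2.06 -0.86  0.51  2.77] hover [ 0.2  -0.12  1.98 -0.63  0.68  2.5 ] 0.000
    place -5 [ 0.07 -0.07  2.15 -0.38  0.3   2.05] hover [ 0.07 -0.22  2.07 -0.22  0.53  1.88] 0.000
    place 10 [-0.08 -0.12  2.19  0.55  0.35  0.86] hover [-0.08 -0.27  2.1   0.34  0.56  1.1 ] 0.000
    place 25 [-0.21 -0.09  2.17  0.8
[... 6539 characters left out ...]
lace -5 [-0.46 -0.17  2.2   0.51  0.51 -2.32] hover [-0.46 -0.31  2.1   0.37  0.72 -2.14] 0.000
    place 10 [-0.58 -0.12  2.16  0.75  0.71 -2.81] hover [-0.58 -0.26  2.06  0.6   0.89 -2.61] 0.000
yellow -1 60 PICK [-1.26  0.35  2.32  1.68  0.92 -1.02]
    place -20 [-0.33 -0.08  2.05 -0.02  0.65 -1.54] hover [-0.33 -0.19  1.94 -0.01  0.87 -1.54] 0.000
    place -5 [-0.43 -0.09  2.06  0.26  0.69 -2.07] hover [-0.43 -0.2   1.95  0.21  0.9  -2.  ] 0.000
    place 10 [-0.51 -0.06  2.03  0.46  0.8  -2.52] hover [-0.51 -0.17  1.93  0.39  1.   -2.4 ] 0.000
    place 25 [-0.57  0.    1.97  0.55  0.95 -2.86] hover [-0.57 -0.11  1.87  0.49  1.13 -2.74] 0.000
real	0m22.214s
user	0m22.619s
sys	0m0.071s
```

```bash
cat > jp.py <<'E'
from ik import *
from plan import plan, sensors
def jplan(qs,o,start=None):
    """joint waypoints [(q,rows)] -> tool rows by FK; returns pose"""
    q0=sensors.sense()['q'] if start is None else start
    legs=[]
    for q,n in qs:
        for k in range(1,n+1): legs.append((*fk(q0+(q-q0)*k/n,P),1,o))
        q0=q
    return plan(legs)
def line(p0,p1,R,q,n,psi=None):
    """straight TCP line solved by IK -> [(q,1)]"""
    out=[]
    for k in range(1,n+1):
        q,e=ik(p0+(p1-p0)*k/n,R,q); out.append((q,1))
        if e>2e-3: print('IK err',e,q)
    return out
E
python3 - <<'E'
from jp import *
np.set_printoptions(suppress=True)
o,a,pc,t=[.509,.3375],32.5,[.6155,.128],30
g,R=pick(o,a,t,1,off=-.015)
qg,e=ik(g,R,[.32,.22,2.1,.42,.33,-2.2]); print('g',g,qg.round(2),e)
pre=g-.08*R[:,2]; qp,e=ik(pre,R,qg); print('pre',pre,qp.round(2),e)
for psi in(8,12,16):
    for l in(0,.03,.06,.1):
        q,e=ik(*place(pc,psi,t,1,off=-.015,lift=l),[-.11,-.2,2.3,1.5,.27,-.1]); print(psi,l,q.round(2),'%.3f'%e)
print('---'); jplan([(qp,10)],100)
E
```

```text
g [0.49719252 0.32997781 0.02426795] [ 0.32  0.2   2.11  0.38  0.34 -2.14] 5.51392265180084e-13
pre [0.46345686 0.30848582 0.09354998] [ 0.29 -0.06  2.21  0.29  0.5  -2.06] 2.4980018054066022e-15
8 0 [-0.09 -0.13  2.35  2.08  0.23 -0.64] 0.000
8 0.03 [-0.09 -0.2   2.33  1.69  0.2  -0.24] 0.000
8 0.06 [-0.09 -0.27  2.32  1.27  0.21  0.19] 0.000
8 0.1 [-0.09 -0.35  2.28  0.87  0.26  0.6 ] 0.000
12 0 [-0.14 -0.13  2.35  1.86  0.32 -0.49] 0.000
12 0.03 [-0.14 -0.21  2.34  1.59  0.3  -0.2 ] 0.000
12 0.06 [-0.14 -0.28  2.32  1.33  0.31  0.07] 0.000
12 0.1 [-0.14 -0.35  2.29  1.04  0.35  0.38] 0.000
16 0 [-0.2  -0.13  2.34  1.73  0.41 -0.43] 0.000
16 0.03 [-0.2  -0.2   2.33  1.53  0.41 -0.21] 0.000
16 0.06 [-0.2  -0.27  2.32  1.34  0.42 -0.  ] 0.000
16 0.1 [-0.19 -0.35  2.28  1.12  0.45  0.24] 0.000
---
-0.004,0.007,-0.004,-1.3,0.3,-0.2,100
-0.003,0.005,-0.005,-1.2,0.6,-0.1,100
-0.001,0.004,-0.005,-0.9,0.9,-0.2,100
0,0.002,-0.005,-0.6,1.1,-0.1,100
0.002,0.001,-0.005,-0.3,1.4,0,100
0.003,-0.001,-0.006,0,1.5,0,100
0.003,-0.002,-0.005,0.4,1.7,0.1,100
0.005,-0.005,-0.007,0.7,1.8,0.2,100
0.005,-0.007,-0.006,1.2,1.8,0.3,100
0.005,-0.009,-0.007,1.6,1.8,0.4,100
```

Call:
{"fn": "step_arm", "kwargs": {
  "moves": [-0.004, 0.007, -0.004, -1.3, 0.3, -0.2, 100, -0.003, 0.005, -0.005, -1.2, 0.6, -0.1, 100, -0.001, 0.004, -0.005, -0.9, 0.9, -0.2, 100, 0, 0.002, -0.005, -0.6, 1.1, -0.1, 100, 0.002, 0.001, -0.005, -0.3, 1.4, 0, 100, 0.003, -0.001, -0.006, 0, 1.5, 0, 100, 0.003, -0.002, -0.005, 0.4, 1.7, 0.1, 100, 0.005, -0.005, -0.007, 0.7, 1.8, 0.2, 100, 0.005, -0.007, -0.006, 1.2, 1.8, 0.3, 100, 0.005, -0.009, -0.007, 1.6, 1.8, 0.4, 100]
}}

```text
clock: 11.3
eef_pos: [0.4625, 0.3071, 0.0932]
ee_rot: [[-0.733, -0.535, 0.421], [-0.465, 0.845, 0.264], [-0.497, -0.002, -0.868]]
force: [0.2, -0.4, -0.2]
width: 1.0
gripper_force: 0.0
```

Call:
{"fn": "step_arm", "kwargs": {
  "moves": [0, 0, 0, 0, 0, 0, 100, 0, 0, 0, 0, 0, 0, 100]
}}

```text
clock: 11.5
eef_pos: [0.4627, 0.3083, 0.093]
ee_rot: [[-0.731, -0.536, 0.421], [-0.465, 0.844, 0.267], [-0.499, -0.001, -0.867]]
force: [-0.3, -0.9, -0.3]
width: 0.997
gripper_force: 0.0
```

```bash
python3 - <<'E'
from jp import *
s=sensors.sense();print(s['q'].round(3),s['eef_pos'],s['ee_rot'].round(3))
g,R=pick([.509,.3375],32.5,30,1,off=-.015); pre=g-.08*R[:,2]; print(R.round(3))
plan([(pre,R,2,100),(g,R,6,100)])
E
```

```text
[ 0.295 -0.055  2.21   0.283  0.498 -2.058] [0.46271879 0.30827347 0.09303957] [[-0.731 -0.536  0.421]
 [-0.465  0.844  0.267]
 [-0.499 -0.001 -0.867]]
[[-0.73  -0.537  0.422]
 [-0.465  0.843  0.269]
 [-0.5   -0.    -0.866]]
0,0,0,0,0,0,100; -0.001,0,0,-0.1,-0.1,0,100
0,0,0.013,0,0,0,100; 0,0,0.014,0,0,0,100; 0,0,0.013,0,0,0,100; 0,0,0.013,0,0,0,100; 0,0,0.014,0,0,0,100; 0,0,0.013,0,0,0,100
```

Call:
{"fn": "step_arm", "kwargs": {
  "moves": [0, 0, 0.013, 0, 0, 0, 100, 0, 0, 0.014, 0, 0, 0, 100, 0, 0, 0.013, 0, 0, 0, 100, 0, 0, 0.013, 0, 0, 0, 100, 0, 0, 0.014, 0, 0, 0, 100, 0, 0, 0.012, 0, 0, 0, 100, 0, 0, 0, 0, 0, 0, 100]
}}

```text
clock: 12.2
eef_pos: [0.4948, 0.3291, 0.022]
ee_rot: [[-0.733, -0.536, 0.418], [-0.466, 0.844, 0.266], [-0.495, 0.001, -0.869]]
force: [0.5, 0.1, 0.0]
width: 0.999
gripper_force: 0.0
```

Call:
{"fn": "step_arm", "kwargs": {
  "moves": [0, 0, 0, 0, 0, 0, 20, 0, 0, 0, 0, 0, 0, 20, 0, 0, 0, 0, 0, 0, 20, 0, 0, 0, 0, 0, 0, 20, 0, 0, 0, 0, 0, 0, 20, 0, 0, 0, 0, 0, 0, 20, 0, 0, 0, 0, 0, 0, 20, 0, 0, 0, 0, 0, 0, 20],
  "squeeze": 40
}}

```text
clock: 13.0
eef_pos: [0.4957, 0.3294, 0.0239]
ee_rot: [[-0.732, -0.537, 0.42], [-0.466, 0.844, 0.267], [-0.498, -0.0, -0.867]]
force: [1.1, 0.0, -0.7]
width: 0.345
gripper_force: 39.9
```

```bash
cat > carry.py <<'E'
from jp import *
def check(q,d,Rd):
    p,R=fk(q,P); o=p+R@d; z=R@Rd   # driver origin & butt axis in world
    return o-.145*z,o+.052*z,p-.07*R[:,2]
def carry(o,ang,pc,t,psi,side,qg,B,zA,off,n=(8,24,10),lift=.1,measured=None):
    g,R=pick(o,ang,t,side,off=off); a=np.radians(ang)
    gp,GR=(measured or (g,R)); d=GR.T@(np.array([o[0],o[1],.016])-gp); Rd=GR.T@np.array([-np.cos(a),-np.sin(a),0])
    LA=line(gp,np.array([gp[0],gp[1],zA]),R,qg,n[0])
    # place pose using the measured grasp
    h=np.radians(psi); _,Rp=place(pc,psi,t,side,off=off)
    down=np.array([pc[0],pc[1],.163])-Rp@d; hov=down+[0,0,lift]
    qh,e=ik(hov,Rp,place_seed); print('hover',hov.round(4),qh.round(2),'%.4f'%e)
    qB,e=ik(np.array(B),Rp,qh); print('B',qB.round(2),'%.4f'%e)
    return LA,[(qB,n[1])],line(np.array(B),hov,Rp,qB,n[2]),hov,down,Rp,d,Rd
place_seed=None
def show(segs,q0,d,Rd):
    for sg in segs:
        for q,n in sg:
            for k in range(1,n+1):
                if n==1 or k%3==0:
                    s,b,g=check(q0+(q-q0)*k/n,d,Rd); print((q0+(q-q0)*k/n).round(2),'sock',s.round(3),'butt',b.round(3),'body',g.round(3))
            q0=q
E
python3 - <<'E'
import carry
from carry import *
carry.place_seed=[-.14,-.35,2.29,1.04,.35,.38]
s=sensors.sense(); m=(s['eef_pos'],s['ee_rot'])
r=carry.carry([.509,.3375],32.5,[.6155,.128],30,12,1,s['q'],[.50,.30,.34],.31,-.015,measured=m)
show(r[:3],s['q'],r[6],r[7]); print('down',r[4])
E
```

```text
Traceback (most recent call last):
AttributeError: 'function' object has no attribute 'carry'
```

```bash
sed -i 's/,measured=None):/,measured=None,place_seed=None):/; /^place_seed=None/d' carry.py; cat > b.py <<'E'
from carry import *
s=sensors.sense(); m=(s['eef_pos'],s['ee_rot'])
r=carry([.509,.3375],32.5,[.6155,.128],30,12,1,s['q'],[.50,.30,.34],.31,-.015,measured=m,place_seed=[-.14,-.35,2.29,1.04,.35,.38])
E
python3 - <<'E'
from b import *
show(r[:3],s['q'],r[6],r[7]); print('down',r[4])
E
```

```text
hover [0.6079 0.126  0.2786] [-0.14 -0.35  2.28  1.03  0.36  0.39] 0.0000
B [ 0.44 -0.48  2.24 -0.54  0.39  2.19] 0.0000
[ 0.32  0.12  2.11  0.31  0.42 -2.07] sock [0.631 0.416 0.052] butt [0.465 0.31  0.052] body [0.466 0.311 0.12 ]
[ 0.32  0.05  2.1   0.26  0.5  -2.02] sock [0.631 0.416 0.088] butt [0.465 0.31  0.087] body [0.466 0.311 0.156]
[ 0.32 -0.02  2.08  0.23  0.58 -1.98] sock [0.631 0.416 0.124] butt [0.465 0.31  0.123] body [0.466 0.311 0.192]
[ 0.32 -0.08  2.06  0.2   0.66 -1.95] sock [0.631 0.416 0.159] butt [0.465 0.31  0.159] body [0.466 0.311 0.228]
[ 0.32 -0.13  2.03  0.18  0.74 -1.92] sock [0.631 0.416 0.195] butt [0.465 0.31  0.195] body [0.466 0.311 0.263]
[ 0.32 -0.17  1.99  0.17  0.82 -1.9 ] sock [0.631 0.416 0.231] butt [0.465 0.31  0.231] body [0.466 0.311 0.299]
[ 0.32 -0.2   1.94  0.16  0.89 -1.89] sock [0.631 0.416 0.267] butt [0.465 0.31  0.266] body [0.466 0.311 0.335]
[ 0.32 -0.22  1.89  0.15  0.97 -1.87] sock [0.631 0.416 0.303] butt [0.465 0.31  0.302] body [0.466 0.311 0.371]
[ 0.33 -0.26  1.94  0.06  0.89 -1.36] sock [0.659 0.341 0.304] butt [0.464 
[... 1298 characters left out ...]
   0.27  0.28  1.27] sock [0.561 0.215 0.149] butt [0.562 0.215 0.346] body [0.495 0.2   0.344]
[ 0.07 -0.46  2.31  0.46  0.28  1.05] sock [0.572 0.197 0.143] butt [0.572 0.198 0.34 ] body [0.505 0.183 0.338]
[ 0.01 -0.44  2.31  0.64  0.29  0.85] sock [0.583 0.18  0.136] butt [0.583 0.18  0.333] body [0.516 0.166 0.332]
[-0.04 -0.41  2.3   0.79  0.31  0.68] sock [0.594 0.163 0.13 ] butt [0.594 0.163 0.327] body [0.527 0.148 0.326]
[-0.1  -0.38  2.29  0.92  0.33  0.52] sock [0.604 0.145 0.124] butt [0.605 0.145 0.321] body [0.538 0.131 0.32 ]
[-0.14 -0.35  2.28  1.03  0.36  0.39] sock [0.615 0.128 0.118] butt [0.616 0.128 0.315] body [0.549 0.113 0.314]
down [0.60793046 0.12604055 0.1785684 ]
```

```bash
python3 - <<'E'
from b import *
jplan(r[0]+[(r[1][0][0],30)]+r[2],20)
E
```

```text
hover [0.6079 0.126  0.2786] [-0.14 -0.35  2.28  1.03  0.36  0.39] 0.0000
B [ 0.44 -0.48  2.24 -0.54  0.39  2.19] 0.0000
-0.018,0,-0.031,0,-0.1,0,20
-0.018,0,-0.031,0,0,0,20
-0.018,0,-0.031,0,0,0,20
-0.017,0,-0.031,0,0,0,20
-0.018,0,-0.031,0,0,0,20
-0.018,0,-0.031,0,0,0,20
-0.018,0,-0.031,0,0,0,20
-0.018,0,-0.031,0,0,0,20
0.001,-0.004,0,1.1,-0.7,6.8,20
0.001,-0.004,0,1.1,-0.8,6.8,20
0,-0.003,0.001,0.9,-0.9,6.8,20
0,-0.004,0,0.7,-1,6.8,20
-0.001,-0.003,-0.001,0.6,-1.2,6.7,20
-0.002,-0.003,0,0.4,-1.2,6.7,20
-0.001,-0.002,0,0.2,-1.2,6.7,20
-0.002,-0.002,0,0,-1.3,6.7,20
-0.002,-0.002,-0.001,-0.1,-1.2,6.7,20
-0.002,-0.001,0,-0.4,-1.1,6.6,20
-0.002,-0.001,-0.001,-0.5,-1.1,6.6,20
-0.002,0,0,-0.7,-1,6.6,20
-0.002,0,-0.001,-0.8,-0.9,6.6,20
-0.002,0,-0.001,-0.9,-0.7,6.6,20
-0.001,0.001,0,-1,-0.6,6.5,20
-0.002,0.001,-0.001,-1.1,-0.4,6.6,20
0,0.001,-0.001,-1.1,-0.2,6.5,20
-0.001,0.001,-0.001,-1.2,-0.1,6.5,20
0,0.001,-0.002,-1.1,0.1,6.5,20
0,0.001,-0.001,-1.1,0.4,6.5,20
0.001,0.001,-0.001,-1,0.4,6.5,20
0.001,0.001,-0.002,-0.9,0.6,6.5,20
0.001,0,-0.001,-0.8,0.8,6.4,20
0.002,0,-0.002,-0.7,0.9,6.5,20
0.001,0,-0.001,-0.5,0.9,6.4,20
0.002,0,-0.002,-0.4,1.1,6.4,20
0.001,-0.002,-0.002,-0.2,1,6.5,20
0.002,-0.001,-0.001,0,1.1,6.4,20
0.001,-0.002,-0.002,0.2,1.1,6.4,20
0.001,-0.002,-0.002,0.3,1.1,6.4,20
-0.002,0.019,0.009,0,0,0,20
-0.002,0.019,0.009,0,0,0,20
-0.002,0.02,0.009,0,0,0,20
-0.001,0.019,0.009,0,0,0,20
-0.002,0.019,0.009,0,0,0,20
-0.002,0.019,0.009,0,0,0,20
-0.002,0.02,0.009,0,0,0,20
-0.002,0.019,0.009,0,0,0,20
-0.002,0.019,0.01,0,0,0,20
-0.002,0.019,0.009,0,0,0,20
```

Call:
{"fn": "step_arm", "kwargs": {
  "moves": [-0.018, 0, -0.031, 0, -0.1, 0, 20, -0.018, 0, -0.031, 0, 0, 0, 20, -0.018, 0, -0.031, 0, 0, 0, 20, -0.017, 0, -0.031, 0, 0, 0, 20, -0.018, 0, -0.031, 0, 0, 0, 20, -0.018, 0, -0.031, 0, 0, 0, 20, -0.018, 0, -0.031, 0, 0, 0, 20, -0.018, 0, -0.031, 0, 0, 0, 20]
}}

```text
clock: 13.8
eef_pos: [0.4951, 0.3293, 0.3108]
ee_rot: [[-0.732, -0.537, 0.42], [-0.466, 0.844, 0.267], [-0.498, -0.0, -0.867]]
force: [0.3, 1.2, -1.8]
width: 0.343
gripper_force: 39.9
```

Call:
{"fn": "step_arm", "kwargs": {
  "moves": [0.001, -0.004, 0, 1.1, -0.7, 6.8, 20, 0.001, -0.004, 0, 1.1, -0.8, 6.8, 20, 0, -0.003, 0.001, 0.9, -0.9, 6.8, 20, 0, -0.004, 0, 0.7, -1, 6.8, 20, -0.001, -0.003, -0.001, 0.6, -1.2, 6.7, 20, -0.002, -0.003, 0, 0.4, -1.2, 6.7, 20, -0.001, -0.002, 0, 0.2, -1.2, 6.7, 20, -0.002, -0.002, 0, 0, -1.3, 6.7, 20, -0.002, -0.002, -0.001, -0.1, -1.2, 6.7, 20, -0.002, -0.001, 0, -0.4, -1.1, 6.6, 20]
}}

```text
clock: 14.8
eef_pos: [0.5059, 0.2995, 0.3089]
ee_rot: [[-0.666, 0.449, 0.597], [0.648, 0.743, 0.164], [-0.37, 0.496, -0.786]]
force: [-0.2, -1.0, -1.3]
width: 0.342
gripper_force: 39.9
```

Call:
{"fn": "step_arm", "kwargs": {
  "moves": [-0.002, -0.001, -0.001, -0.5, -1.1, 6.6, 20, -0.002, 0, 0, -0.7, -1, 6.6, 20, -0.002, 0, -0.001, -0.8, -0.9, 6.6, 20, -0.002, 0, -0.001, -0.9, -0.7, 6.6, 20, -0.001, 0.001, 0, -1, -0.6, 6.5, 20, -0.002, 0.001, -0.001, -1.1, -0.4, 6.6, 20, 0, 0.001, -0.001, -1.1, -0.2, 6.5, 20, -0.001, 0.001, -0.001, -1.2, -0.1, 6.5, 20, 0, 0.001, -0.002, -1.1, 0.1, 6.5, 20, 0, 0.001, -0.001, -1.1, 0.4, 6.5, 20]
}}

```text
clock: 15.8
eef_pos: [0.509, 0.2882, 0.3217]
ee_rot: [[0.112, 0.657, 0.746], [0.942, -0.31, 0.132], [0.318, 0.687, -0.653]]
force: [0.4, -0.4, -2.1]
width: 0.344
gripper_force: 39.9
```

Call:
{"fn": "step_arm", "kwargs": {
  "moves": [0.001, 0.001, -0.001, -1, 0.4, 6.5, 20, 0.001, 0.001, -0.002, -0.9, 0.6, 6.5, 20, 0.001, 0, -0.001, -0.8, 0.8, 6.4, 20, 0.002, 0, -0.002, -0.7, 0.9, 6.5, 20, 0.001, 0, -0.001, -0.5, 0.9, 6.4, 20, 0.002, 0, -0.002, -0.4, 1.1, 6.4, 20, 0.001, -0.002, -0.002, -0.2, 1, 6.5, 20, 0.002, -0.001, -0.001, 0, 1.1, 6.4, 20, 0.001, -0.002, -0.002, 0.2, 1.1, 6.4, 20, 0.001, -0.002, -0.002, 0.3, 1.1, 6.4, 20]
}}

```text
clock: 16.8
eef_pos: [0.4997, 0.2995, 0.3387]
ee_rot: [[0.49, 0.206, 0.847], [0.099, -0.979, 0.18], [0.866, -0.004, -0.5]]
force: [-0.3, -1.0, -0.9]
width: 0.345
gripper_force: 39.9
```

```bash
python3 - <<'E'
from plan import sensors
s=sensors.sense();print(s['q'].round(2))
E
```

```text
[ 0.44 -0.48  2.25 -0.54  0.39  2.2 ]
```

Joints are exactly as modelled. On to hover.

Call:
{"fn": "step_arm", "kwargs": {
  "moves": [-0.002, 0.019, 0.009, 0, 0, 0, 20, -0.002, 0.019, 0.009, 0, 0, 0, 20, -0.002, 0.02, 0.009, 0, 0, 0, 20, -0.001, 0.019, 0.009, 0, 0, 0, 20, -0.002, 0.019, 0.009, 0, 0, 0, 20, -0.002, 0.019, 0.009, 0, 0, 0, 20, -0.002, 0.02, 0.009, 0, 0, 0, 20, -0.002, 0.019, 0.009, 0, 0, 0, 20, -0.002, 0.019, 0.01, 0, 0, 0, 20, -0.002, 0.019, 0.009, 0, 0, 0, 20]
}}

```text
clock: 17.8
eef_pos: [0.6079, 0.1256, 0.2768]
ee_rot: [[0.489, 0.208, 0.847], [0.103, -0.978, 0.181], [0.866, -0.001, -0.5]]
force: [0.2, -0.0, -1.7]
width: 0.346
gripper_force: 39.9
```

Call:
{"fn": "step_arm", "kwargs": {
  "moves": [0, 0, 0, 0, 0, 0, 20, 0, 0, 0, 0, 0, 0, 20, 0, 0, 0, 0, 0, 0, 20]
}}

```text
clock: 18.1
eef_pos: [0.6075, 0.1272, 0.2778]
ee_rot: [[0.489, 0.209, 0.847], [0.104, -0.978, 0.181], [0.866, -0.0, -0.5]]
force: [-0.1, 0.1, -0.9]
width: 0.34
gripper_force: 39.9
```

```bash
cat > meas.py <<'E'
# held driver: fit axis of its shank/collar points (grey, between pocket rim and handle) and handle
import sys
from m import *
def look(c,xy,name):
    for n in('scene','top'):
        i,W=snap(n); x,y,z=[W[...,k] for k in range(3)]
        near=(abs(x-xy[0])<.06)&(abs(y-xy[1])<.05)
        for nm,k in(('shank',near&(z>.118)&(z<.185)&~masks(i)[c]),('handle',near&masks(i)[c]&(z>.2)),('rim',near&masks(i)[c]&(z>.09)&(z<.106))):
            if k.sum()<8: continue
            Q=W[k]; l=[]
            for a in np.arange(.09,.34,.02):
                b=Q[(Q[:,2]>=a)&(Q[:,2]<a+.02)]
                if len(b)>4: l.append((round(a+.01,2),len(b),*np.median(b[:,:2],0).round(4)))
            print(n,nm,l)
        if n=='scene':
            v,u=np.where(near&(z>.08)); u0=max(0,int(u.mean())-90);v0=max(0,int(v.mean())-75)
            print('crop',u0,v0); cv2.imwrite(f'pics/{name}.png',cv2.resize(i[v0:v0+150,u0:u0+180,::-1],None,fx=4,fy=4,interpolation=cv2.INTER_CUBIC))
E
python3 -c "
from meas import *
look('blue',[.6155,.128],'s3'); s=sensors.sense(); print(s['q'].round(2),s['eef_pos'],s['ee_rot'].round(3))"
```

```text
scene shank [(np.float64(0.12), 20, np.float64(0.6217), np.float64(0.1263)), (np.float64(0.14), 35, np.float64(0.621), np.float64(0.1264)), (np.float64(0.16), 33, np.float64(0.6201), np.float64(0.1265)), (np.float64(0.18), 26, np.float64(0.6193), np.float64(0.1279))]
scene handle [(np.float64(0.22), 45, np.float64(0.6309), np.float64(0.1264)), (np.float64(0.24), 72, np.float64(0.6311), np.float64(0.1282)), (np.float64(0.26), 77, np.float64(0.631), np.float64(0.1273)), (np.float64(0.28), 7, np.float64(0.6324), np.float64(0.1326)), (np.float64(0.3), 81, np.float64(0.6308), np.float64(0.1264)), (np.float64(0.32), 91, np.float64(0.6243), np.float64(0.1263))]
scene rim [(np.float64(0.1), 112, np.float64(0.6274), np.float64(0.1275))]
crop 293 129
top handle [(np.float64(0.32), 159, np.float64(0.6136), np.float64(0.1285))]
top rim [(np.float64(0.1), 21, np.float64(0.599), np.float64(0.1365))]
[-0.14 -0.35  2.29  1.04  0.35  0.38] [0.60756858 0.12730697 0.27820936] [[ 0.488  0.209  0.847]
 [ 0.104 -0.978  0.182]
 [ 0.867 -0.    -0.499]]
```

View pics/s3.png

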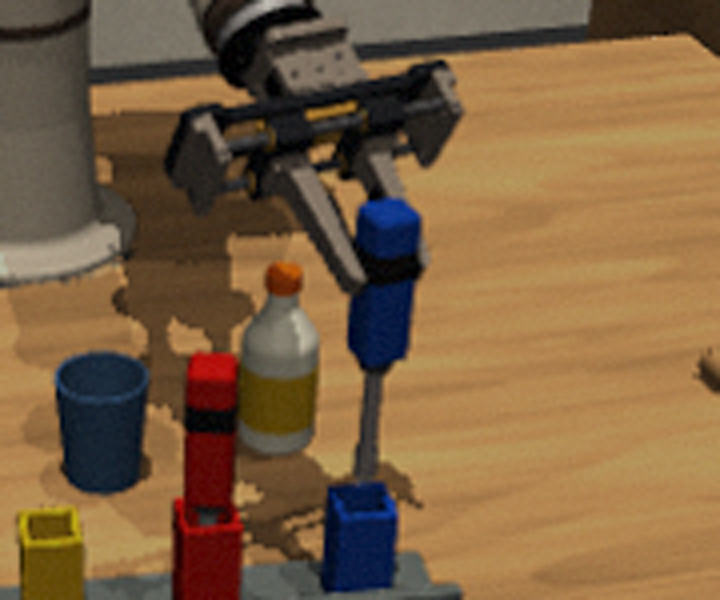

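The blue driver hangs upright, its socket end at crop (366,475) over the blue pocket's mouth at (362,495). Gripper body is clear of the red driver at (212,430) and the glue. Next I insert it.

Call:
{"fn": "step_arm", "kwargs": {
  "moves": [-0.0087, 0, 0.005, 0, 0, 0, 20, -0.0087, 0, 0.005, 0, 0, 0, 20, -0.0087, 0, 0.005, 0, 0, 0, 20, -0.0087, 0, 0.005, 0, 0, 0, 20]
}}

```text
clock: 18.6
eef_pos: [0.6077, 0.1272, 0.2379]
ee_rot: [[0.488, 0.209, 0.848], [0.104, -0.978, 0.181], [0.867, 0.0, -0.499]]
force: [0.4, 0.2, -1.1]
width: 0.348
gripper_force: 39.9
```

Call:
{"fn": "step_arm", "kwargs": {
  "moves": [-0.0087, 0, 0.005, 0, 0, 0, 20, -0.0087, 0, 0.005, 0, 0, 0, 20, -0.0087, 0, 0.005, 0, 0, 0, 20, -0.0087, 0, 0.005, 0, 0, 0, 20, -0.0087, 0, 0.005, 0, 0, 0, 20, 0, 0, 0, 0, 0, 0, 20]
}}

```text
clock: 19.2
eef_pos: [0.6068, 0.127, 0.186]
ee_rot: [[0.491, 0.208, 0.846], [0.104, -0.978, 0.181], [0.865, -0.001, -0.502]]
force: [0.4, 0.6, -1.3]
width: 0.349
gripper_force: 39.9
```

Call:
{"fn": "step_arm", "kwargs": {
  "moves": [-0.0043, 0, 0.0025, 0, 0, 0, 20, -0.0026, 0, 0.0015, 0, 0, 0, 20, 0, 0, 0, 0, 0, 0, 20]
}}

```text
clock: 19.5
eef_pos: [0.6077, 0.1267, 0.1797]
ee_rot: [[0.488, 0.208, 0.847], [0.104, -0.978, 0.181], [0.866, -0.0, -0.499]]
force: [-0.6, 0.5, -0.4]
width: 0.343
gripper_force: 39.9
```

Call:
{"fn": "step_arm", "kwargs": {
  "moves": [-0.0009, 0, 0.0005, 0, 0, 0, 20, 0, 0, 0, 0, 0, 0, 80, 0, 0, 0, 0, 0, 0, 80, 0, 0, 0, 0, 0, 0, 80, 0, 0, 0, 0, 0, 0, 80, 0, 0, 0, 0, 0, 0, 80, 0, 0, 0, 0, 0, 0, 80]
}}

```text
clock: 20.2
eef_pos: [0.6079, 0.1263, 0.1787]
ee_rot: [[0.488, 0.208, 0.848], [0.103, -0.978, 0.18], [0.867, -0.0, -0.499]]
force: [0.0, 0.2, -0.4]
width: 0.799
gripper_force: 0.0
```

Call:
{"fn": "step_arm", "kwargs": {
  "moves": [0, 0, -0.01, 0, 0, 0, 80, 0, 0, -0.02, 0, 0, 0, 80, 0, 0, -0.02, 0, 0, 0, 80, 0, 0, -0.02, 0, 0, 0, 80, 0, 0, -0.02, 0, 0, 0, 80, 0, 0, -0.01, 0, 0, 0, 80, 0, 0, 0, 0, 0, 0, 80]
}}

```text
clock: 20.9
eef_pos: [0.523, 0.1081, 0.2298]
ee_rot: [[0.486, 0.208, 0.849], [0.104, -0.978, 0.18], [0.868, 0.001, -0.497]]
force: [-0.1, 0.4, 0.3]
width: 0.798
gripper_force: 0.0
```

```bash
cat > y.py <<'E'
from carry import *
o,a,t,side,off=[.485,-.3],-6,45,1,-.01
s=sensors.sense(); q0=s['q']
g,R=pick(o,a,t,side,off=off); qg,e=ik(g,R,[-1.13,.2,2.27,1.32,.68,2.59]); pre=g-.09*R[:,2]; qp,e2=ik(pre,R,qg)
E
python3 - <<'E'
from y import *
from m import *
print(q0.round(2),s['eef_pos']); print(g,qg.round(2),e,pre,qp.round(2),e2)
for n in('top','scene'):
    i,W=snap(n);x,y,z=[W[...,k] for k in range(3)]
    k=(z>.026)&(z<.04)&(x>.42)&(x<.56)&(y>-.34)&(y<-.26); print(n,rect(W[k]))
    k=masks(i)['blue']&(z>.195)&(z<.23)&(abs(x-.615)<.04)&(abs(y-.128)<.04)
    if k.sum()>10:print('blue butt',rect(W[k]),np.percentile(W[k][:,2],[5,50,95]))
E
```

```text
[-0.26 -0.63  2.56  1.12  0.45  0.25] [0.5229972  0.10805709 0.22981041]
[ 0.47646125 -0.29910254  0.02458579] [-1.13  0.2   2.27  1.32  0.68  2.59] 1.33060229501325e-13 [ 0.41317026 -0.29245039  0.0882254 ] [-1.3  -0.12  2.41  1.06  0.85  2.78] 1.0127898519840528e-11
top (array([ 490.7, -301.9]), array([ 33.6, 120.9]), 83.97)
blue butt (array([615.9, 121.6]), array([30.1, 30.1]), 11.04) [0.20895776 0.21552895 0.21950216]
scene (array([ 489.2, -300.5]), array([ 32.7, 113.8]), 83.45)
blue butt (array([620.2, 123.5]), array([29.3, 28.2]), 6.84) [0.19742454 0.21142171 0.2177554 ]
```

```bash
cat >> y.py <<'E'
mid=np.array([pre[0]+.03,pre[1],.34]); qm,em=ik(mid,R,qp)
up,Rr=s['eef_pos']+[0,0,.12],s['ee_rot']
E
python3 - <<'E'
from y import *
LU=line(s['eef_pos'],up,Rr,q0,4); qu=LU[-1][0]; print(qm.round(2),em,qu.round(2))
for k in range(0,11,2):
    q=qu+(qm-qu)*k/10; p,RR=fk(q,P); print((p+.017*RR[:,2]).round(3),'body',(p-.07*RR[:,2]).round(3),'wrist',(p-.305*RR[:,2]).round(3))
jplan(LU+[(qm,26)]+line(mid,pre,R,qm,8)+line(pre,g,R,qp,6),100)
E
```

```text
[-1.38 -0.46  2.23  1.    1.27  2.97] 0.09317545662314872 [-0.26 -0.79  2.4   0.7   0.66  0.74]
[0.538 0.111 0.34 ] body [0.464 0.096 0.384] wrist [0.265 0.053 0.501]
[0.548 0.023 0.321] body [0.477 0.013 0.37 ] wrist [ 0.284 -0.014  0.502]
[ 0.544 -0.064  0.309] body [ 0.474 -0.07   0.361] wrist [ 0.287 -0.087  0.501]
[ 0.525 -0.148  0.303] body [ 0.456 -0.152  0.356] wrist [ 0.27  -0.162  0.5  ]
[ 0.493 -0.229  0.303] body [ 0.423 -0.23   0.356] wrist [ 0.235 -0.233  0.497]
[ 0.447 -0.305  0.31 ] body [ 0.375 -0.303  0.359] wrist [ 0.181 -0.297  0.493]
IK err 0.07653611488801967 [-1.366133   -0.44639561  2.2691192   0.9886371   1.22625936  2.97      ]
IK err 0.06045640334156771 [-1.35472508 -0.42538244  2.30103639  0.98010055  1.17631134  2.97      ]
IK err 0.04500175278217125 [-1.34120734 -0.39870799  2.32874577  0.97237535  1.12262255  2.97      ]
IK err 0.03023932187527808 [-1.32555319 -0.36559267  2.35159356  0.96557075  1.06559239  2.97      ]
IK err 0.016242481685745096 [-1.30784422 -0.32523594  2.36884238  0.95975182  1.00586462  2.97      ]
IK err 0.0032450810411495112 [-1.
[... 747 characters left out ...]

0.016,-0.002,-0.005,0.3,0.2,7,100
0.015,-0.004,-0.006,0.3,0.2,6.9,100
0.015,-0.006,-0.006,0.4,0.1,7,100
0.014,-0.007,-0.006,0.4,0.1,6.9,100
0.012,-0.009,-0.007,0.5,-0.1,6.9,100
0.012,-0.009,-0.008,0.6,-0.2,6.9,100
0.01,-0.011,-0.008,0.6,-0.2,6.9,100
0.009,-0.012,-0.008,0.6,-0.4,6.8,100
0.008,-0.013,-0.009,0.5,-0.5,6.8,100
0.024,0.005,0.014,0.4,1.4,1.9,100
0.024,0.004,0.015,0.4,1.5,1.8,100
0.024,0.004,0.016,0.4,1.6,1.7,100
0.023,0.004,0.016,0.5,1.8,1.6,100
0.023,0.002,0.016,0.5,1.9,1.5,100
0.022,0.002,0.018,0.4,2,1.4,100
0.024,0,0.019,0.1,0.5,0.3,100
0.025,0,0.019,0,0,0,100
0,0,0.015,0,0,0,100
0,0,0.015,0,0,0,100
0,0,0.015,0,0,0,100
0,0,0.015,0,0,0,100
0,0,0.015,0,0,0,100
0,0,0.015,0,0,0,100
```

```bash
sed -i 's/45,1,-.01/45,-1,-.01/; s/.68,2.59\]/.68,-.55]/' y.py; python3 - <<'E'
from y import *
LU=line(s['eef_pos'],up,Rr,q0,4); qu=LU[-1][0]; print(qm.round(2),em,qu.round(2),qp.round(2),qg.round(2))
for k in range(0,11,2):
    q=qu+(qm-qu)*k/10; p,RR=fk(q,P); print((p+.017*RR[:,2]).round(3),'body',(p-.07*RR[:,2]).round(3),'wrist',(p-.305*RR[:,2]).round(3))
jplan(LU+[(qm,16)]+line(mid,pre,R,qm,8),100)
E
```

```text
[-1.21 -0.49  2.13  0.75  1.2   0.29] 8.561484854396895e-13 [-0.26 -0.79  2.4   0.7   0.66  0.74] [-1.3  -0.12  2.41  1.06  0.85 -0.37] [-1.13  0.2   2.27  1.32  0.68 -0.55]
[0.538 0.111 0.34 ] body [0.464 0.096 0.384] wrist [0.265 0.053 0.501]
[0.55  0.028 0.334] body [0.478 0.019 0.383] wrist [ 0.285 -0.005  0.514]
[ 0.548 -0.057  0.33 ] body [ 0.479 -0.06   0.383] wrist [ 0.293 -0.069  0.526]
[ 0.531 -0.14   0.327] body [ 0.465 -0.139  0.384] wrist [ 0.287 -0.137  0.537]
[ 0.5   -0.22   0.327] body [ 0.436 -0.216  0.386] wrist [ 0.265 -0.205  0.547]
[ 0.455 -0.294  0.328] body [ 0.394 -0.287  0.389] wrist [ 0.229 -0.27   0.556]
0.026,0,-0.015,0,0,0,100
0.026,0,-0.015,0,0,0,100
0.026,0,-0.015,0,0,0,100
0.026,0,-0.015,0,0,0,100
-0.001,0.026,0.001,-1.4,-1.3,0.3,100
-0.002,0.026,0,-1.3,-1.3,0.4,100
-0.003,0.026,0,-1.2,-1.2,0.4,100
-0.003,0.026,-0.001,-1.2,-1.3,0.5,100
-0.003,0.026,-0.002,-1,-1.1,0.6,100
-0.004,0.026,-0.002,-1,-1.2,0.6,100
-0.004,0.025,-0.003,-1,-1.1,0.6,100
-0.005,0.026,-0.004,-0.8,-1,0.7,100
-0.005,0.025,-0.004,-0.8,-1,0.8,100
-0.006,0.026,-0.005,-0.8,-0.9,0.7,100
-0.006,0.025,-0.006,-0.7,-0.9,0.8,100
-0.007,0.025,-0.007,-0.6,-0.7,0.9,100
-0.007,0.024,-0.008,-0.6,-0.8,0.9,100
-0.008,0.024,-0.008,-0.5,-0.6,0.8,100
-0.008,0.024,-0.009,-0.5,-0.6,1,100
-0.009,0.023,-0.01,-0.5,-0.4,0.9,100
-0.025,0.001,0.02,0,0,0,100
-0.025,0,0.019,0,0,0,100
-0.025,0,0.02,0,0,0,100
-0.025,0.001,0.02,0,0,0,100
-0.025,0,0.019,0,0,0,100
-0.024,0,0.02,0,0,0,100
-0.025,0.001,0.019,0,0,0,100
-0.025,0,0.02,0,0,0,100
```

Call:
{"fn": "step_arm", "kwargs": {
  "moves": [0.026, 0, -0.015, 0, 0, 0, 100, 0.026, 0, -0.015, 0, 0, 0, 100, 0.026, 0, -0.015, 0, 0, 0, 100, 0.026, 0, -0.015, 0, 0, 0, 100, -0.001, 0.026, 0.001, -1.4, -1.3, 0.3, 100, -0.002, 0.026, 0, -1.3, -1.3, 0.4, 100, -0.003, 0.026, 0, -1.2, -1.2, 0.4, 100, -0.003, 0.026, -0.001, -1.2, -1.3, 0.5, 100, -0.003, 0.026, -0.002, -1, -1.1, 0.6, 100, -0.004, 0.026, -0.002, -1, -1.2, 0.6, 100]
}}

```text
clock: 22.0
eef_pos: [0.5353, -0.0483, 0.3393]
ee_rot: [[0.603, 0.079, 0.794], [0.069, -0.997, 0.047], [0.795, 0.026, -0.606]]
force: [-0.3, -0.0, -0.5]
width: 1.0
gripper_force: 0.0
```

Call:
{"fn": "step_arm", "kwargs": {
  "moves": [-0.004, 0.025, -0.003, -1, -1.1, 0.6, 100, -0.005, 0.026, -0.004, -0.8, -1, 0.7, 100, -0.005, 0.025, -0.004, -0.8, -1, 0.8, 100, -0.006, 0.026, -0.005, -0.8, -0.9, 0.7, 100, -0.006, 0.025, -0.006, -0.7, -0.9, 0.8, 100, -0.007, 0.025, -0.007, -0.6, -0.7, 0.9, 100, -0.007, 0.024, -0.008, -0.6, -0.8, 0.9, 100, -0.008, 0.024, -0.008, -0.5, -0.6, 0.8, 100, -0.008, 0.024, -0.009, -0.5, -0.6, 1, 100, -0.009, 0.023, -0.01, -0.5, -0.4, 0.9, 100]
}}

```text
clock: 23.0
eef_pos: [0.4431, -0.2933, 0.3394]
ee_rot: [[0.703, -0.104, 0.703], [-0.075, -0.995, -0.073], [0.707, -0.001, -0.707]]
force: [-0.5, 0.1, -0.8]
width: 0.997
gripper_force: 0.0
```

Call:
{"fn": "step_arm", "kwargs": {
  "moves": [-0.025, 0.001, 0.02, 0, 0, 0, 100, -0.025, 0, 0.019, 0, 0, 0, 100, -0.025, 0, 0.02, 0, 0, 0, 100, -0.025, 0.001, 0.02, 0, 0, 0, 100, -0.025, 0, 0.019, 0, 0, 0, 100, -0.024, 0, 0.02, 0, 0, 0, 100, -0.025, 0.001, 0.019, 0, 0, 0, 100, -0.025, 0, 0.02, 0, 0, 0, 100, 0, 0, 0, 0, 0, 0, 100, 0, 0, 0, 0, 0, 0, 100]
}}

```text
clock: 24.0
eef_pos: [0.4134, -0.292, 0.0881]
ee_rot: [[0.703, -0.105, 0.703], [-0.076, -0.994, -0.073], [0.707, -0.002, -0.707]]
force: [0.4, -0.6, 0.6]
width: 0.997
gripper_force: 0.0
```

```bash
python3 - <<'E'
from y import *
print(q0.round(2),s['eef_pos'],pre,s['ee_rot'].round(3),R.round(3))
plan([(pre,R,1,100),(g,R,6,100)])
E
python3 crop.py scene s4 150 180 180 140
```

```text
[-1.3  -0.12  2.41  1.07  0.85 -0.36] [ 0.41344412 -0.29204597  0.08806151] [ 0.41317026 -0.29245039  0.0882254 ] [[ 0.703 -0.105  0.703]
 [-0.076 -0.994 -0.073]
 [ 0.707 -0.002 -0.707]] [[ 0.703 -0.105  0.703]
 [-0.074 -0.995 -0.074]
 [ 0.707 -0.    -0.707]]
0,0,0,-0.1,0,-0.1,100
0,0,0.015,0,0,0,100; 0,0,0.015,0,0,0,100; 0,0,0.015,0,0,0,100; 0,0,0.015,0,0,0,100; 0,0,0.015,0,0,0,100; 0,0,0.015,0,0,0,100
```

View pics/s4.png

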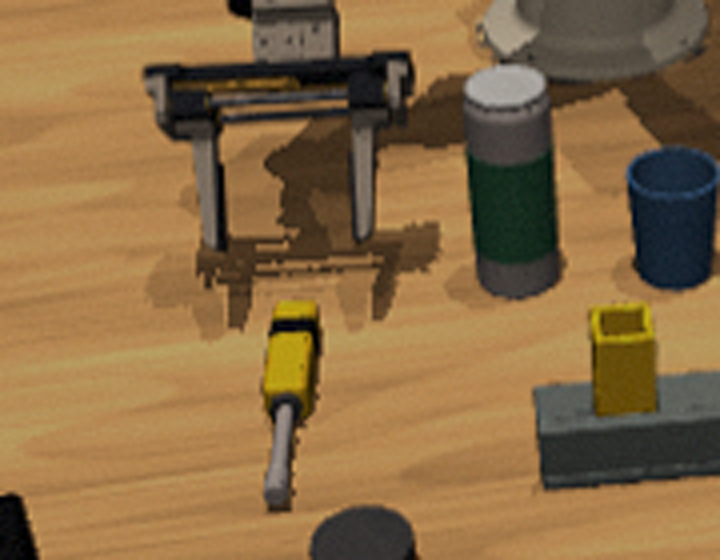

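The open fingers (crop 212–362, 240) straddle the line of the yellow handle at crop (292,355). The spray can at (512,180) is clear. Closing in.

Call:
{"fn": "step_arm", "kwargs": {
  "moves": [0, 0, 0.015, 0, 0, 0, 100, 0, 0, 0.015, 0, 0, 0, 100, 0, 0, 0.015, 0, 0, 0, 100, 0, 0, 0.015, 0, 0, 0, 100, 0, 0, 0.015, 0, 0, 0, 100, 0, 0, 0.014, 0, 0, 0, 100, 0, 0, 0, 0, 0, 0, 100, 0, 0, 0, 0, 0, 0, 100]
}}

```text
clock: 24.85
eef_pos: [0.4765, -0.2997, 0.027]
ee_rot: [[0.702, -0.104, 0.704], [-0.072, -0.995, -0.076], [0.708, 0.003, -0.706]]
force: [-0.1, 0.3, 0.7]
width: 1.001
gripper_force: 0.0
```

Call:
{"fn": "step_arm", "kwargs": {
  "moves": [0, 0, 0, 0, 0, 0, 20, 0, 0, 0, 0, 0, 0, 20, 0, 0, 0, 0, 0, 0, 20, 0, 0, 0, 0, 0, 0, 20, 0, 0, 0, 0, 0, 0, 20, 0, 0, 0, 0, 0, 0, 20, 0, 0, 0, 0, 0, 0, 20, 0, 0, 0, 0, 0, 0, 20],
  "squeeze": 40
}}

```text
clock: 25.65
eef_pos: [0.4757, -0.2989, 0.0253]
ee_rot: [[0.703, -0.105, 0.703], [-0.074, -0.994, -0.075], [0.707, 0.0, -0.707]]
force: [0.4, -0.8, 0.1]
width: 0.343
gripper_force: 40.0
```

```bash
cat > y2.py <<'E'
from carry import *
s=sensors.sense(); m=(s['eef_pos'],s['ee_rot']); q0=s['q']
r=carry([.485,-.3005],-6,[.597,-.081],45,-8,-1,q0,[.5,-.26,.34],.31,-.01,measured=m,place_seed=[-.48,-.35,2.17,.48,.64,-2.2])
E
python3 - <<'E'
from y2 import *
show(r[:3],q0,r[6],r[7]); print('down',r[4])
E
```

```text
hover [ 0.5877 -0.0803  0.2724] [-0.46 -0.36  2.17  0.4   0.61 -2.13] 0.0000
B [-1.01 -0.45  2.1   0.68  1.03 -2.66] 0.0000
[-1.14  0.09  2.28  1.2   0.71 -0.4 ] sock [ 0.629 -0.316  0.052] butt [ 0.433 -0.295  0.052] body [ 0.426 -0.294  0.11 ]
[-1.14 -0.01  2.28  1.1   0.75 -0.26] sock [ 0.629 -0.316  0.087] butt [ 0.433 -0.295  0.087] body [ 0.426 -0.294  0.146]
[-1.14 -0.1   2.27  1.01  0.8  -0.14] sock [ 0.629 -0.316  0.123] butt [ 0.433 -0.295  0.123] body [ 0.426 -0.294  0.182]
[-1.14 -0.18  2.26  0.94  0.85 -0.03] sock [ 0.629 -0.316  0.158] butt [ 0.433 -0.295  0.158] body [ 0.426 -0.294  0.217]
[-1.14 -0.25  2.23  0.88  0.91  0.06] sock [ 0.629 -0.316  0.194] butt [ 0.433 -0.295  0.194] body [ 0.426 -0.294  0.253]
[-1.14 -0.3   2.2   0.83  0.96  0.15] sock [ 0.629 -0.316  0.23 ] butt [ 0.433 -0.295  0.23 ] body [ 0.426 -0.294  0.288]
[-1.14 -0.35  2.16  0.79  1.02  0.22] sock [ 0.629 -0.316  0.265] butt [ 0.433 -0.295  0.265] body [ 0.426 -0.294  0.324]
[-1.14 -0.38  2.11  0.76  1.08  0.28] sock [ 0.629 -0.316  0.301] butt [ 0.433 -0.295  0.301] body [ 0.426 -0.294  0.359]

[... 1538 characters left out ...]
.553 -0.171  0.349] body [ 0.495 -0.163  0.356]
[-0.69 -0.44  2.17  0.55  0.78 -2.39] sock [ 0.562 -0.153  0.145] butt [ 0.562 -0.153  0.342] body [ 0.504 -0.145  0.349]
[-0.63 -0.43  2.18  0.52  0.74 -2.33] sock [ 0.571 -0.135  0.138] butt [ 0.571 -0.135  0.335] body [ 0.512 -0.127  0.342]
[-0.57 -0.41  2.18  0.48  0.69 -2.27] sock [ 0.579 -0.117  0.132] butt [ 0.579 -0.117  0.329] body [ 0.521 -0.109  0.335]
[-0.51 -0.38  2.17  0.44  0.65 -2.2 ] sock [ 0.588 -0.099  0.125] butt [ 0.588 -0.099  0.322] body [ 0.53  -0.091  0.329]
[-0.46 -0.36  2.17  0.4   0.61 -2.13] sock [ 0.597 -0.081  0.118] butt [ 0.597 -0.081  0.315] body [ 0.539 -0.073  0.322]
down [ 0.58773045 -0.08029772  0.17243483]
```

```bash
python3 - <<'E'
from y2 import *
jplan(r[0]+[(r[1][0][0],24)]+r[2],20)
E
```

```text
hover [ 0.5877 -0.0803  0.2724] [-0.46 -0.36  2.17  0.4   0.61 -2.13] 0.0000
B [-1.01 -0.45  2.1   0.68  1.03 -2.66] 0.0000
0.025,0,-0.025,0,0,0,20
0.025,0,-0.025,0,0,0,20
0.025,0,-0.026,0,0,0,20
0.026,0,-0.025,0,0,0,20
0.025,0,-0.025,0,0,0,20
0.025,0,-0.025,0,0,0,20
0.025,0,-0.025,0,0,0,20
0.025,0,-0.025,0,0,0,20
0.002,-0.002,-0.001,0,0,-7.4,20
0.001,-0.001,0,-0.1,-0.1,-7.5,20
0.002,-0.001,0,0,0,-7.4,20
0.002,-0.001,0,0,0,-7.5,20
0.002,-0.001,0,-0.1,-0.1,-7.4,20
0.003,0,-0.001,0,0,-7.5,20
0.002,-0.001,0,0,-0.1,-7.4,20
0.002,0.001,0,-0.1,-0.1,-7.4,20
0.002,0,0,0,0,-7.5,20
0.002,0.001,-0.001,0,-0.1,-7.4,20
0.003,0.001,0,0,0,-7.5,20
0.001,0.001,0,0,-0.1,-7.4,20
0.002,0.001,-0.001,0,0,-7.5,20
0.002,0.002,0,0,-0.1,-7.4,20
0.001,0.002,0,0,-0.1,-7.4,20
0.001,0.002,-0.001,0,0,-7.5,20
0.001,0.002,0,0.1,-0.1,-7.4,20
0,0.002,0,0,0,-7.5,20
0.001,0.003,-0.001,0,-0.1,-7.4,20
0,0.002,0,0.1,0,-7.4,20
-0.001,0.002,-0.001,0,-0.1,-7.5,20
0,0.002,0,0.1,0,-7.4,20
-0.001,0.002,0,0,-0.1,-7.4,20
-0.002,0.002,-0.001,0.1,0,-7.5,20
0.001,0.019,0.009,0,0,0,20
0,0.019,0.009,0,0,0,20
0.001,0.019,0.01,0,0,0,20
0,0.019,0.009,0,0,0,20
0,0.019,0.009,0,0,0,20
0.001,0.019,0.009,0,0,0,20
0,0.019,0.009,0,0,0,20
0.001,0.019,0.009,0,0,0,20
0,0.019,0.009,0,0,0,20
0,0.019,0.009,0,0,0,20
```

Call:
{"fn": "step_arm", "kwargs": {
  "moves": [0.025, 0, -0.025, 0, 0, 0, 20, 0.025, 0, -0.025, 0, 0, 0, 20, 0.025, 0, -0.026, 0, 0, 0, 20, 0.026, 0, -0.025, 0, 0, 0, 20, 0.025, 0, -0.025, 0, 0, 0, 20, 0.025, 0, -0.025, 0, 0, 0, 20, 0.025, 0, -0.025, 0, 0, 0, 20, 0.025, 0, -0.025, 0, 0, 0, 20]
}}

```text
clock: 26.45
eef_pos: [0.4752, -0.2979, 0.3099]
ee_rot: [[0.705, -0.104, 0.702], [-0.074, -0.995, -0.073], [0.706, -0.001, -0.708]]
force: [-0.4, -0.9, -1.7]
width: 0.342
gripper_force: 40.0
```

Call:
{"fn": "step_arm", "kwargs": {
  "moves": [0.002, -0.002, -0.001, 0, 0, -7.4, 20, 0.001, -0.001, 0, -0.1, -0.1, -7.5, 20, 0.002, -0.001, 0, 0, 0, -7.4, 20, 0.002, -0.001, 0, 0, 0, -7.5, 20, 0.002, -0.001, 0, -0.1, -0.1, -7.4, 20, 0.003, 0, -0.001, 0, 0, -7.5, 20, 0.002, -0.001, 0, 0, -0.1, -7.4, 20, 0.002, 0.001, 0, -0.1, -0.1, -7.4, 20]
}}

```text
clock: 27.25
eef_pos: [0.484, -0.2858, 0.3183]
ee_rot: [[0.45, 0.555, 0.699], [0.821, -0.565, -0.081], [0.35, 0.611, -0.71]]
force: [0.4, -0.7, -1.2]
width: 0.344
gripper_force: 40.0
```

Call:
{"fn": "step_arm", "kwargs": {
  "moves": [0.002, 0, 0, 0, 0, -7.5, 20, 0.002, 0.001, -0.001, 0, -0.1, -7.4, 20, 0.003, 0.001, 0, 0, 0, -7.5, 20, 0.001, 0.001, 0, 0, -0.1, -7.4, 20, 0.002, 0.001, -0.001, 0, 0, -7.5, 20, 0.002, 0.002, 0, 0, -0.1, -7.4, 20, 0.001, 0.002, 0, 0, -0.1, -7.4, 20, 0.001, 0.002, -0.001, 0, 0, -7.5, 20]
}}

```text
clock: 28.05
eef_pos: [0.4917, -0.2725, 0.3284]
ee_rot: [[-0.247, 0.672, 0.698], [0.902, 0.423, -0.087], [-0.354, 0.608, -0.71]]
force: [0.0, -0.0, -1.2]
width: 0.349
gripper_force: 40.0
```

Call:
{"fn": "step_arm", "kwargs": {
  "moves": [0.001, 0.002, 0, 0.1, -0.1, -7.4, 20, 0, 0.002, 0, 0, 0, -7.5, 20, 0.001, 0.003, -0.001, 0, -0.1, -7.4, 20, 0, 0.002, 0, 0.1, 0, -7.4, 20, -0.001, 0.002, -0.001, 0, -0.1, -7.5, 20, 0, 0.002, 0, 0.1, 0, -7.4, 20, -0.001, 0.002, 0, 0, -0.1, -7.4, 20, -0.002, 0.002, -0.001, 0.1, 0, -7.5, 20]
}}

```text
clock: 28.85
eef_pos: [0.4996, -0.2595, 0.3387]
ee_rot: [[-0.703, 0.135, 0.699], [0.094, 0.991, -0.097], [-0.705, -0.003, -0.709]]
force: [0.6, 0.1, -2.9]
width: 0.342
gripper_force: 40.0
```

Call:
{"fn": "step_arm", "kwargs": {
  "moves": [0.001, 0.019, 0.009, 0, 0, 0, 20, 0, 0.019, 0.009, 0, 0, 0, 20, 0.001, 0.019, 0.01, 0, 0, 0, 20, 0, 0.019, 0.009, 0, 0, 0, 20, 0, 0.019, 0.009, 0, 0, 0, 20, 0.001, 0.019, 0.009, 0, 0, 0, 20, 0, 0.019, 0.009, 0, 0, 0, 20, 0.001, 0.019, 0.009, 0, 0, 0, 20, 0, 0.019, 0.009, 0, 0, 0, 20, 0, 0.019, 0.009, 0, 0, 0, 20]
}}

```text
clock: 29.85
eef_pos: [0.587, -0.0793, 0.2712]
ee_rot: [[-0.702, 0.138, 0.698], [0.098, 0.99, -0.097], [-0.705, 0.0, -0.709]]
force: [-0.3, 0.5, -1.8]
width: 0.347
gripper_force: 40.0
```

Call:
{"fn": "step_arm", "kwargs": {
  "moves": [0, 0, 0, 0, 0, 0, 20, 0, 0, 0, 0, 0, 0, 20, 0, 0, 0, 0, 0, 0, 20]
}}

```text
clock: 30.15
eef_pos: [0.5872, -0.0813, 0.2731]
ee_rot: [[-0.7, 0.14, 0.7], [0.098, 0.99, -0.099], [-0.707, -0.001, -0.707]]
force: [-0.6, -0.7, -1.6]
width: 0.344
gripper_force: 40.0
```

```bash
python3 -c "
from meas import *
look('yellow',[.597,-.081],'s5'); s=sensors.sense(); print(s['q'].round(2),s['eef_pos'],s['ee_rot'].round(3))"
```

```text
scene shank [(np.float64(0.12), 10, np.float64(0.603), np.float64(-0.0806)), (np.float64(0.14), 39, np.float64(0.6018), np.float64(-0.0827)), (np.float64(0.16), 30, np.float64(0.6011), np.float64(-0.0819)), (np.float64(0.18), 27, np.float64(0.6011), np.float64(-0.0815))]
scene handle [(np.float64(0.32), 35, np.float64(0.6047), np.float64(-0.0844))]
scene rim [(np.float64(0.1), 15, np.float64(0.6155), np.float64(-0.0779))]
crop 212 127
top handle [(np.float64(0.32), 144, np.float64(0.5961), np.float64(-0.0823))]
[-0.46 -0.36  2.17  0.4   0.61 -2.13] [ 0.58733508 -0.0815388   0.27340908] [[-0.7    0.14   0.7  ]
 [ 0.099  0.99  -0.1  ]
 [-0.707 -0.001 -0.707]]
```

View pics/s5.png

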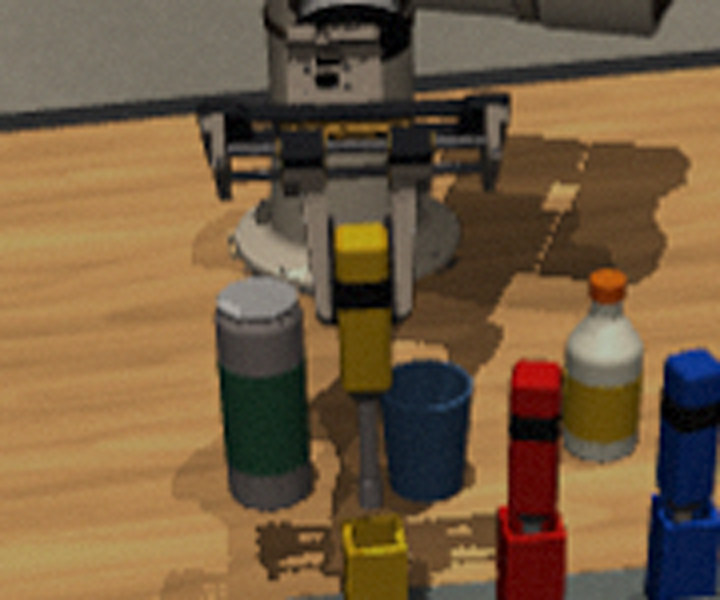

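The yellow driver is upright, its socket end at crop (370,498) above the yellow mouth at (375,530). Red at (535,440) and blue at (690,430) are seated. Inserting.

Call:
{"fn": "step_arm", "kwargs": {
  "moves": [0.0071, 0, 0.0071, 0, 0, 0, 20, 0.0071, 0, 0.0071, 0, 0, 0, 20, 0.0071, 0, 0.0071, 0, 0, 0, 20, 0.0071, 0, 0.0071, 0, 0, 0, 20]
}}

```text
clock: 30.65
eef_pos: [0.5871, -0.0806, 0.2313]
ee_rot: [[-0.701, 0.139, 0.699], [0.099, 0.99, -0.099], [-0.706, -0.0, -0.708]]
force: [-0.4, 0.4, -1.9]
width: 0.348
gripper_force: 40.0
```

Call:
{"fn": "step_arm", "kwargs": {
  "moves": [0.0071, 0, 0.0071, 0, 0, 0, 20, 0.0071, 0, 0.0071, 0, 0, 0, 20, 0.0071, 0, 0.0071, 0, 0, 0, 20, 0.0071, 0, 0.0071, 0, 0, 0, 20, 0.0071, 0, 0.0071, 0, 0, 0, 20, 0, 0, 0, 0, 0, 0, 20]
}}

```text
clock: 31.25
eef_pos: [0.5865, -0.0802, 0.1803]
ee_rot: [[-0.702, 0.139, 0.698], [0.099, 0.99, -0.098], [-0.705, 0.001, -0.709]]
force: [0.3, -0.1, -1.6]
width: 0.347
gripper_force: 40.0
```

Call:
{"fn": "step_arm", "kwargs": {
  "moves": [0.004, 0, 0.004, 0, 0, 0, 20, 0.0025, 0, 0.0025, 0, 0, 0, 20, 0, 0, 0, 0, 0, 0, 20]
}}

```text
clock: 31.55
eef_pos: [0.5873, -0.0806, 0.173]
ee_rot: [[-0.701, 0.139, 0.7], [0.098, 0.99, -0.099], [-0.707, -0.0, -0.707]]
force: [0.2, 1.1, -2.0]
width: 0.344
gripper_force: 40.0
```

Call:
{"fn": "step_arm", "kwargs": {
  "moves": [0, 0, 0, 0, 0, 0, 80, 0, 0, 0, 0, 0, 0, 80, 0, 0, 0, 0, 0, 0, 80, 0, 0, 0, 0, 0, 0, 80, 0, 0, 0, 0, 0, 0, 80, 0, 0, 0, 0, 0, 0, 80]
}}

```text
clock: 32.15
eef_pos: [0.5876, -0.0807, 0.1737]
ee_rot: [[-0.7, 0.139, 0.7], [0.098, 0.99, -0.099], [-0.707, -0.001, -0.707]]
force: [0.1, 0.2, -0.5]
width: 0.798
gripper_force: 0.0
```

Call:
{"fn": "step_arm", "kwargs": {
  "moves": [0, 0, -0.01, 0, 0, 0, 80, 0, 0, -0.02, 0, 0, 0, 80, 0, 0, -0.02, 0, 0, 0, 80, 0, 0, -0.02, 0, 0, 0, 80, 0, 0, -0.02, 0, 0, 0, 80, 0, 0, -0.01, 0, 0, 0, 80, 0, 0, 0, 0, 0, 0, 80, 0, 0, 0, 0, 0, 0, 80]
}}

```text
clock: 32.95
eef_pos: [0.5176, -0.0709, 0.2442]
ee_rot: [[-0.7, 0.139, 0.7], [0.098, 0.99, -0.099], [-0.707, -0.001, -0.707]]
force: [-0.1, -0.0, -1.0]
width: 0.802
gripper_force: 0.0
```

```bash
python3 - <<'E'
from m import *
for n in('top','scene'):
    i,W=snap(n);x,y,z=[W[...,k] for k in range(3)]
    for c,p in(('red',(.6065,.0235)),('blue',(.6155,.128)),('yellow',(.597,-.081))):
        k=masks(i)[c]&(z>.195)&(z<.24)&(abs(x-p[0])<.04)&(abs(y-p[1])<.04)
        if k.sum()>10: print(n,c,rect(W[k])[0],np.percentile(W[k][:,2],[50,95]).round(3))
E
python3 crop.py scene s6 200 150 200 150
```

```text
top red [605.1  23.2] [0.216 0.22 ]
top blue [614.4 124. ] [0.215 0.22 ]
top yellow [598.2 -79.9] [0.215 0.219]
scene red [609.5  24.1] [0.212 0.217]
scene blue [619.5 124.5] [0.211 0.218]
scene yellow [599.7 -80. ] [0.216 0.218]
```

View pics/s6.png

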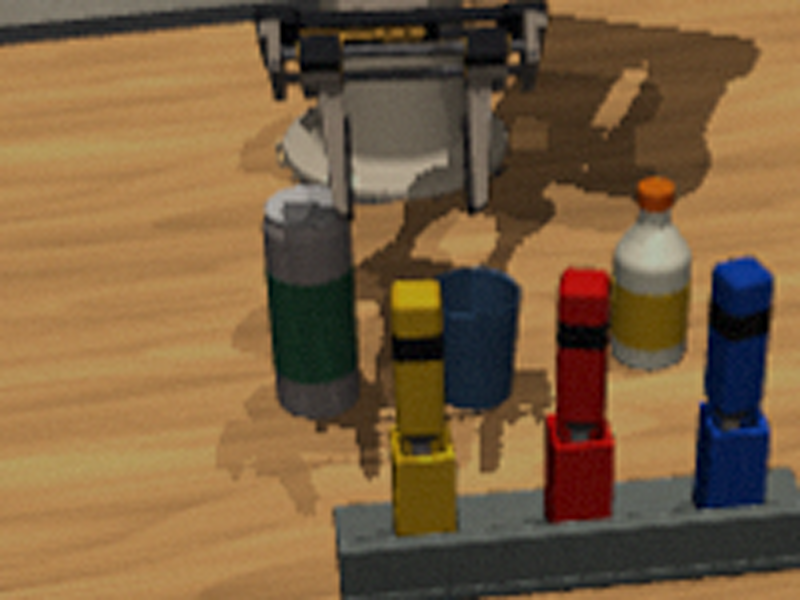

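All three drivers stand in their own pockets: yellow at crop (420,400), red (580,390), blue (735,380). All three butts are at about 0.215 m, which means they rest on the bottom. The gripper is open and clear, and the glue, mug and spray still stand upright.

```bash
python3 -c "
from station import job; print(job.finish_job())"
```

```text
the job is handed in; nothing more can be done
None
```

I handed the job in at about 33 s of the 72 s allowed: in the final images the red, blue and yellow drivers stand in their own pockets, socket end down on the bottom, with the gripper open and clear. I saw no bystander moved, and no verdict came back when I handed it in.

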